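Pack away the toy town set at the flea-market stall

ROBOT

A 6-joint arm with a two-finger parallel gripper is mounted at the origin on the work surface. World frame = base frame: x ahead of the robot, y to its left, z up, the work surface at z = 0. Lengths are in m, angles in rad, forces in N, time in s.
With the tool pointing down it reaches from about 0.3 to 0.875 m from the base axis. Payload 6.4 kg.
Tool frame: the origin (TCP) lies on the centre line of the jaws, within the pads' length; the fingertips stand 8 mm ahead of it and the grasp point (between the pads) lies 11 mm behind it; z points along the fingers, y is the line along which they close (so a half turn about z gives the same grasp; the last joint's range is limited). The gripper opens to 85 mm and grips with 20 to 120 N. Pads are 22 mm wide; open, the fingers measure 114 mm over their backs; the gripper's body (76 mm by 85 mm) begins 54 mm behind the grasp point. The pads swing forward as they close: fully open they stand 13 mm farther back than shut.
Start: joints at [0.917, 0.181, 1.607, -0, 1.354, -0.206], TCP at [0.249, 0.518, 0.239] pointing down, gripper open.
Joint ranges: [-2.99, 2.99], [-0.89, 2.07], [0.3, 2.58], [-1.14, 4.28], [0, 2.63], [-3.12, 3.12]. Speed limits (rad/s): [2.57, 2.57, 3.01, 3.14, 3.14, 3.14].

INTERFACE

Orientations are given as a unit quaternion [w, x, y, z].
In Python, from bench import ctrl gives the robot as it stands.
- The arm moves only by the shell command python3 -m handwheel 'ROWS' [OPENING]. ROWS is JSON, a list that holds one entry, the list of rows, each a list of 4 numbers: the shift along the tool's x, y, z each as a share of 20 cm, from -1 to 1, then the turn about the tool's z as a share of 1.5 rad, from -1 to 1. In form: [[[x, y, z, twist], ...]]. A call has 1 to 10 rows; each row is the pose to reach, as a shift and turn from the pose commanded when the call began, along the tool's axes at that moment; what a row does not reach only later rows make up. A row lasts 1/8 s, in which the tool goes at most 62.5 mm and 10.7 degrees, less where a joint would pass 70% of its speed; a pose out of reach is approached as far as the arm can. A call with a number of a shift or a turn outside -1 to 1 is refused whole. A call with a gripper value outside its range is refused whole. OPENING is the finger opening in mm, from 0 to 85.4, set as the call begins (- or left out, the last holds). The fingers move at their own pace and stop on an object; the grip force is fixed at half the most. Time passes only in rows, so rows that repeat a pose let the fingers close. It gives the time, the measured TCP pose, the force, the opening and the grip force at its end, in the units of the state.
- ctrl.get_obs(): the state, without advancing time (a new reading comes with each control period).
- ctrl.camera(name): name is "scene" or "side" or "wrist"; returns a dict with "color" (480x640x3 uint8, red, green, blue), "range_z" (480x640 float32, m along the optical axis (not along the pixel's ray), 0 where there is no reading), "K" (3x3 intrinsics, pixels), "pose" (4x4, takes a point from camera to world coordinates); the wrist camera has in their place "T_tool_cam" (4x4, takes a point from camera to tool coordinates, whose origin is the TCP and whose axes are the flange's). Camera axes: x right, y down, z forward; pixel columns grow to the right and rows downward; lengths in m; the calibration is good to about 2 mm. A picture is of the moment at which its call begins: read the wrist's pose just before it.
- ctrl.hand_in(): hands the job in; it is judged then, once.
The state is a dict: "time_s": time; "q": joint angles; "dq": joint speeds; "joint_efforts": joint torques, N m; "eef_pos": TCP position; "eef_rot": TCP orientation; "wrist_force": force on the tool from outside, world axes, zero at the start; "torque": the same for the moment, N m; "opening": opening from 0.0 (shut) to 1.0 (fully open); "grasp_force": force on a finger pad.
Only numpy, scipy, OpenCV 4.12 (cv2) and the standard library are available. Lean on these libraries where they do the work, as an engineer would, in place of code of your own. Each camera call takes 0.05 s, during which the arm holds its last target. There are 200 camera calls.

TASK

Pack away the toy town set on the stall: slide the cover of the wooden box all the way open, put every toy car inside and slide the cover fully shut again. Put every toy house in the round enamel tin, set the tin's lid on it and press it firmly down until it sits level and tight on the rim all round. Some toys may be missing from the set; leave the jug, the mug and the cup where they stand.

Things in the scene. Friction and masses are not known exactly. Their poses are not given: they have to be found in the camera images.
- carbox: Brown wooden slide-lid box, fixed; outside 176 (its x) by 224 mm (its y), inside 160 by 208 mm. Origin: centre of its underside. Floor 6 mm, -x end wall 56 mm, +x end wall 49 mm, side walls (+-y) 61 mm above the table; thin lips reach in from the sides to y = +-98 mm at 58 to 61 mm. The cover opens towards the box's +x (away from the robot).
- cover (a joint): Flat pale wooden cover of the box, m: 0 = fully shut, 0.165 = fully open (compartment free; the cover then juts out over the +x end). It moves along the box's +x, needs about 2 N, stays where it is left. It is a 6 mm board, underside 50 mm and top 56 mm above the table; it starts shut or up to 60 mm open.
- cover_handle (a point): Middle of the dark wooden grip bar on top of the cover: 16 mm thick (along the box's x) and 80 mm long (along the box's y), rising from 56 to 82 mm above the table; this point is 69 mm above the table. It moves with the cover: at joint value q it is at (q - 0.065, 0) m in the box's x, y.
- tin: Round white enamel tin, fixed: outside diameter 128, wall 4, rim at 74, inner floor at 4 mm. Origin: centre of its underside. A black rubber seal ring (inner diameter 108 mm, top 5 mm below the rim) grips its wall: the lid laid in loosely rests on it 7 mm too high; pushing down with 7 to 10 N drives ring and lid down until the flange meets the rim, and it stays there.
- lid: Loose lid of the tin, 160 g, on the table plug down at first. From below: plug, diameter 114, height 12 mm; blue flange, diameter 132, 6 mm thick; dark wooden knob, diameter 30, height 30 mm (top 48 mm above the origin). Origin: centre of the plug's underside, z up through the knob. Seated, its origin is 62 mm above the tin's.
- lid_knob (a point): Middle of the lid's knob, 33 mm above the lid's origin on its axis.
- car_red: Red toy car, 80 mm long (its x), 38 mm wide (its y) up to 22 mm above its underside, then a 34 mm wide, 44 mm long cabin up to 34 mm. Origin: centre of its underside, z up through the roof. About 90 g. May be absent (None). Goes in the wooden box.
- car_blue: Blue toy car, 80 mm long (its x), 38 mm wide (its y) up to 22 mm above its underside, then a 34 mm wide, 44 mm long cabin up to 34 mm. Origin: centre of its underside, z up through the roof. About 90 g. May be absent (None). Goes in the wooden box.
- car_yellow: Yellow toy car, 80 mm long (its x), 38 mm wide (its y) up to 22 mm above its underside, then a 34 mm wide, 44 mm long cabin up to 34 mm. Origin: centre of its underside, z up through the roof. About 90 g. May be absent (None). Goes in the wooden box.
- house_red: Red-roofed natural toy house: square block 38 x 38 mm with walls 40 mm high and a pyramid roof up to 56 mm. Origin: centre of its underside, z up through the roof. About 60 g. May be absent (None). Goes in the tin.
- house_green: Green-roofed white wooden toy house: square block 38 x 38 mm with walls 40 mm high and a pyramid roof up to 56 mm. Origin: centre of its underside, z up through the roof. About 60 g. May be absent (None). Goes in the tin.
- jug: Terracotta jug, 140 mm high, 100 mm across. Bystander, loose, not to be moved or toppled. Origin: centre of its underside.
- mug: Blue mug, 90 mm high, 80 mm across, with a handle. Bystander, loose, not to be moved or toppled. Origin: centre of its underside.
- cup: White cup, 75 mm high, 72 mm across. Bystander, loose, not to be moved or toppled. Origin: centre of its underside.

How it is judged:
On the way, in this order (a step that is already met when the one before it is completed fails the run):
1. the cover of the box is slid open (at least 140 mm of its 165 mm) (value of joint cover above 0.14 m), for 0.1 s.
2. every car lies in the box and every house in the tin (x of car_red in the frame of carbox between -0.08 and 0.08 m and y of car_red in the frame of carbox between -0.104 and 0.104 m and z of car_red in the frame of carbox between -0.005 and 0.046 m and x of car_blue in the frame of carbox between -0.08 and 0.08 m and y of car_blue in the frame of carbox between -0.104 and 0.104 m and z of car_blue in the frame of carbox between -0.005 and 0.046 m and x of car_yellow in the frame of carbox between -0.08 and 0.08 m and y of car_yellow in the frame of carbox between -0.104 and 0.104 m and z of car_yellow in the frame of carbox between -0.005 and 0.046 m and horizontal distance between each of house_red, house_green and tin below 0.06 m and z of house_red in the frame of tin between -0.005 and 0.062 m and z of house_green in the frame of tin between -0.005 and 0.062 m), for 0.2 s.
3. the cover is shut and the lid is seated level on the tin (value of joint cover below 0.005 m and z of lid in the frame of tin between 0.058 and 0.0642 m and horizontal distance between lid and tin below 0.006 m and angle between lid's own z axis and vertical below 0.04 rad and linear speed of lid below 0.03 m/s), for 0.2 s.
At the end, for the whole second after the job is handed in: The cover is shut to within 5 mm with every car present inside the box; every house present is inside the tin; the lid is seated on the tin, within 2.2 mm of fully down, 6 mm of centred and 0.04 rad of level; everything is at rest (all of step 2 and all of step 3 and linear speed of each of car_red, car_blue, car_yellow, house_red, house_green below 0.03 m/s); the robot touches nothing.
It fails at once if the jug is knocked over or shifted more than 50 mm (distance of jug from where it was at the start of the episode above 0.05 m or angle between jug's own z axis and vertical above 0.5 rad).
It fails at once if the mug is knocked over or shifted more than 50 mm (distance of mug from where it was at the start of the episode above 0.05 m or angle between mug's own z axis and vertical above 0.5 rad).
It fails at once if the cup is knocked over or shifted more than 50 mm (distance of cup from where it was at the start of the episode above 0.05 m or angle between cup's own z axis and vertical above 0.5 rad).
Of car_red, car_blue, car_yellow only 2 to 3 are there at a start; the rules pass over those that are not, and their reading is None.
Of house_red, house_green only 1 to 2 are there at a start; the rules pass over those that are not, and their reading is None.
At some moment in a run one of car_red, car_blue, car_yellow, lid may be knocked a few centimetres aside while the robot is not near it.
Once in a run the grip may slacken for a moment while it holds something.
It also fails if it takes over 210 s, if anything falls off the work surface, if the arm or the gripper's body presses on something with over 40 N, if the wrist force passes 120 N, or if a joint passes its speed limit or range.

## Working session

There is one attempt and no reset: what is moved stays moved. The work goes in short steps, Python scripts to look and compute and a shell command to move; the robot and the scene stay as the last step left them, time stands still between calls to the robot, and variables do not carry over. Pictures are saved under pics/ and viewed, at most 14 in all, crops included, and the job is handed in when it is done.

```bash
ls; mkdir -p pics
cat > h.py <<'E'
import numpy as np, cv2
from bench import ctrl
from scipy.spatial.transform import Rotation as R
def T_tool():
    o=ctrl.get_obs(); T=np.eye(4); q=o["eef_rot"]
    T[:3,:3]=R.from_quat([q[1],q[2],q[3],q[0]]).as_matrix(); T[:3,3]=o["eef_pos"]; return T
def shot(name,save=None):
    T=T_tool() if name=="wrist" else None
    c=ctrl.camera(name)
    P=T@np.array(c["T_tool_cam"]) if name=="wrist" else np.array(c["pose"])
    c["P"]=P
    h,w=c["range_z"].shape; K=c["K"]; z=c["range_z"]
    u,v=np.meshgrid(np.arange(w),np.arange(h))
    p=np.stack([(u-K[0,2])/K[0,0]*z,(v-K[1,2])/K[1,1]*z,z],-1)
    W=p@P[:3,:3].T+P[:3,3]; W[z==0]=np.nan; c["W"]=W
    c["hsv"]=cv2.cvtColor(c["color"],cv2.COLOR_RGB2HSV)
    if save: cv2.imwrite("pics/"+save,cv2.cvtColor(c["color"],cv2.COLOR_RGB2BGR))
    return c
def move_to(xyz,yaw=None):
    "print the tool-frame shift shares to reach world xyz (TCP), and twist for desired tool y direction yaw"
    T=T_tool(); d=T[:3,:3].T@(np.array(xyz)-T[:3,3])/0.2
    ty=np.arctan2(T[1,1],T[0,1]); tw=None
    if yaw is not None: tw=((yaw-ty+np.pi/2)%np.pi-np.pi/2); tw=-tw/1.5  # tool z down
    print("shift",d.round(3),"twist",tw,"ty",ty)
E
python3 - <<'E'
from h import *
o=ctrl.get_obs(); print({k:np.round(v,3) for k,v in o.items()})
for n in("scene","side","wrist"):
    c=shot(n,n+"0.png"); print(n,c["P"].round(3).tolist(),c["K"].tolist())
E
```

```text
pics
{'time_s': np.float64(0.0), 'q': array([ 0.917,  0.182,  1.608, -0.   ,  1.354, -0.206]), 'dq': array([-0.002,  0.001, -0.001,  0.001, -0.001,  0.002]), 'joint_efforts': array([ 0.0000e+00, -4.4489e+01, -3.5133e+01, -0.0000e+00,  9.0000e-03,
        0.0000e+00]), 'eef_pos': array([0.249, 0.518, 0.238]), 'eef_rot': array([-0.   ,  0.222,  0.975, -0.001]), 'wrist_force': array([ 0.506,  0.295, -0.609]), 'torque': array([ 0.018, -0.003,  0.005]), 'grasp_force': np.float64(0.0), 'opening': np.float64(1.001)}
scene [[-0.883, 0.263, -0.389, 0.981], [0.47, 0.524, -0.711, 0.978], [0.017, -0.81, -0.586, 0.839], [0.0, 0.0, 0.0, 1.0]] [[549.0645157859458, 0.0, 316.4490082565212], [0.0, 549.0645157859458, 240.05733701617956], [0.0, 0.0, 1.0]]
side [[0.958, -0.166, 0.234, 0.207], [-0.286, -0.505, 0.814, -0.936], [-0.017, -0.847, -0.531, 0.731], [0.0, 0.0, 0.0, 1.0]] [[505.39892578742825, 0.0, 325.3866633885055], [0.0, 505.39892578742825, 252.58090819775242], [0.0, 0.0, 1.0]]
wrist [[0.433, 0.865, 0.254, 0.184], [0.902, -0.415, -0.123, 0.548], [-0.002, 0.282, -0.959, 0.373], [0.0, 0.0, 0.0, 1.0]] [[404.9791980693519, 0.0, 325.1369035649731], [0.0, 404.9791980693519, 239.4389630228041], [0.0, 0.0, 1.0]]
```

View pics/scene0.png

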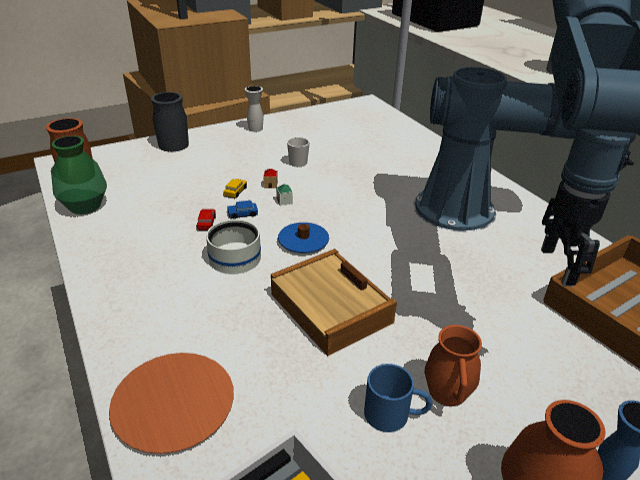

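View pics/side0.png

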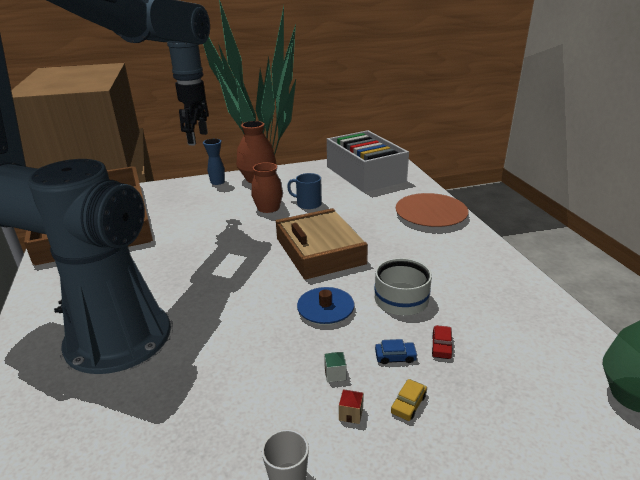

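The scene view shows the box near (335,295), the lid at (303,237), the tin at (234,246), the red, blue and yellow cars at (206,219), (242,209) and (235,187), and the houses at (271,178) and (285,194). All five toys are present. The jug, mug and cup stand clear. Next I measure them.

```bash
cat >> h.py <<'E'
RNG={"red":[((0,170,70),(5,255,255)),((174,170,70),(180,255,255))],"blue":[((100,150,60),(118,255,255))],"yellow":[((22,150,90),(33,255,255))],"green":[((60,80,40),(90,255,255))]}
def blobs(c,col,amin=30):
    m=np.zeros(c["hsv"].shape[:2],np.uint8)
    for lo,hi in RNG[col]: m|=cv2.inRange(c["hsv"],lo,hi)
    n,l,s,ce=cv2.connectedComponentsWithStats(m)
    for i in range(1,n):
        if s[i,4]<amin: continue
        w=c["W"][l==i]; w=w[~np.isnan(w[:,0])]
        if len(w)<20: continue
        med=np.median(w,0)
        if not(0.2<med[0]<0.95 and -0.7<med[1]<0.7): continue
        yield ce[i],s[i,4],w
def summ(c,col,amin=30):
    for ce,a,w in blobs(c,col,amin):
        zt=np.percentile(w[:,2],97); lo=np.percentile(w,2,axis=0); hi=np.percentile(w,98,axis=0)
        (cx,cy),(e1,e2),ang=cv2.minAreaRect((w[:,:2]*1000).astype(np.float32))
        if e1<e2: e1,e2,ang=e2,e1,ang+90
        print(f" {col} px{ce.round()} n{a} rect c({cx:.0f},{cy:.0f}) {e1:.0f}x{e2:.0f} ang{ang:.0f} z {lo[2]*1e3:.0f}..{zt*1e3:.0f}")
E
python3 - <<'E'
from h import *
for n in("scene","side"):
    c=shot(n); print(n)
    for k in RNG: summ(c,k)
    W=c["W"]
    # bigger things by height band
    for lab,(z0,z1) in {"tinrim":(.068,.082),"boxtop":(.045,.064),"handle":(.072,.09)}.items():
        m=((W[...,2]>z0)&(W[...,2]<z1)&(W[...,0]>.25)&(W[...,0]<.95)&(abs(W[...,1])<.5)).astype(np.uint8)
        nn,l,s,ce=cv2.connectedComponentsWithStats(m)
        for i in range(1,nn):
            if s[i,4]<60: continue
            w=W[l==i][:,:2]*1000
            r=cv2.minAreaRect(w.astype(np.float32)); print(lab,ce[i].round(),s[i,4],np.round(r[0]),np.round(r[1]),round(r[2],1))
E
```

```text
scene
 red px[270. 173.] n74 rect c(417,-348) 36x34 ang151 z 38..55
 red px[205. 219.] n228 rect c(655,-237) 82x37 ang62 z 10..37
 blue px[242. 208.] n268 rect c(552,-235) 77x42 ang165 z 10..36
 blue px[303. 238.] n1020 rect c(459,-47) 130x129 ang78 z 14..21
 blue px[237. 261.] n101 rect c(645,-14) 110x38 ang175 z 27..37
 yellow px[234. 187.] n216 rect c(514,-369) 113x39 ang42 z 11..37
 yellow px[301. 477.] n91 rect c(775,568) 58x26 ang62 z 41..112
 green px[ 68. 145.] n108 rect c(930,-457) 75x64 ang1 z 198..203
 green px[ 77. 182.] n2310 rect c(932,-434) 135x82 ang178 z 21..166
 green px[284. 188.] n77 rect c(418,-247) 35x32 ang80 z 40..54
tinrim [296. 144.] 95 [ 283. -441.] [74. 62.] 89.6
tinrim [ 91. 192.] 168 [ 898. -424.] [113.  38.] 35.4
tinrim [232. 235.] 431 [642. -61.] [131. 126.] 67.3
tinrim [353. 275.] 209 [461. 199.] [18. 82.] 4.2
tinrim [458. 350.] 103 [403. 478.] [10. 45.] 44.1
tinrim [390. 374.] 202 [551. 471.] [25. 68.] 59.2
boxtop [297. 143.] 74 [ 270. -469.] [21. 49.] 72.8
boxtop [298. 151.] 96 [ 288. -422.] [34. 66.] 65.4
boxtop [ 91. 199.] 147 [ 902. -416.] [97. 2
[... 1592 characters left out ...]
36.] 2992 [519. 202.] [181. 235.] 5.9
boxtop [404. 268.] 226 [658. -33.] [ 54. 108.] 64.7
boxtop [402. 292.] 382 [624. -99.] [ 59. 126.] 62.3
boxtop [325. 293.] 81 [458. -52.] [29. 27.] 73.9
boxtop [335. 357.] 120 [ 418. -253.] [24. 26.] 85.1
boxtop [616. 383.] 182 [ 868. -464.] [72. 15.] 87.5
boxtop [351. 396.] 164 [ 416. -354.] [27. 28.] 61.7
boxtop [285. 444.] 359 [ 283. -427.] [30. 60.] 76.4
boxtop [289. 473.] 247 [ 280. -470.] [59. 19.] 4.9
handle [309. 184.] 139 [566. 469.] [79. 50.] 2.7
handle [267. 189.] 169 [431. 473.] [45. 91.] 86.3
handle [299. 231.] 122 [460. 191.] [17. 80.] 4.5
handle [619. 370.] 358 [ 873. -457.] [86. 21.] 76.5
handle [289. 448.] 296 [ 282. -444.] [64. 72.] 0.2
```

Run:
```python
from h import *
print(T_tool().round(3).tolist()); move_to((.46,.195,.239),.093)
```

```text
[[-0.901, 0.433, -0.0, 0.249], [0.433, 0.901, -0.001, 0.518], [0.0, -0.001, -1.0, 0.239], [0.0, 0.0, 0.0, 1.0]]
shift [-1.651 -0.999 -0.   ] twist 0.6867038664637543 ty 1.1230557996956314
```

```bash
python3 -m handwheel '[[[-0.9,-0.5,0,0.3],[-0.9,-0.5,0,0.3],[-0.9,-0.5,0,0.3],[-0.9,-0.5,0,0.3]]]'
python3 - <<'E'
from h import *
print(T_tool().round(3).tolist()); move_to((.46,.195,.2),.093)
E
```

```text
time_s: 0.75
eef_pos: [0.3695, 0.3478, 0.2393]
eef_rot: [0.0, 0.436, 0.9, -0.0]
wrist_force: [-0.6, -0.1, -0.4]
opening: 1.0
grasp_force: 0.0
[[-0.62, 0.784, 0.0, 0.37], [0.784, 0.62, -0.0, 0.348], [-0.001, 0.0, -1.0, 0.239], [0.0, 0.0, 0.0, 1.0]]
shift [-0.88  -0.119  0.197] twist 0.3839960220466685 ty 0.6689940330700027
```

```bash
python3 -m handwheel '[[[-0.88,-0.12,0.2,0.384],[-0.88,-0.12,0.2,0.384],[-0.88,-0.12,0.2,0.384],[-0.88,-0.12,0.2,0.384],[-0.88,-0.12,0.2,0.384]]]' 50
python3 - <<'E'
from h import *
c=shot("wrist","w1.png"); W=c["W"]
for lab,(z0,z1) in {"handle":(.074,.09),"boxall":(.04,.09)}.items():
    m=((W[...,2]>z0)&(W[...,2]<z1)&(W[...,0]>.35)).astype(np.uint8)
    nn,l,s,ce=cv2.connectedComponentsWithStats(m)
    for i in range(1,nn):
        if s[i,4]<300: continue
        w=W[l==i]; r=cv2.minAreaRect((w[:,:2]*1000).astype(np.float32)); print(lab,ce[i].round(),s[i,4],np.round(r[0],1),np.round(r[1],1),round(r[2],1),np.percentile(w[:,2],[5,50,95]).round(4))
move_to((.46,.195,.2),.093)
E
```

```text
time_s: 1.38
eef_pos: [0.4586, 0.1983, 0.1993]
eef_rot: [-0.0, 0.672, 0.741, 0.0]
wrist_force: [0.1, -0.3, -0.4]
opening: 0.585
grasp_force: 0.0
handle [326. 232.] 2884 [458.7 197.1] [15.7 79.2] 6.1 [0.0801 0.0821 0.0833]
boxall [411. 197.] 75059 [518.3 202.7] [179.5 224.7] 6.1 [0.0552 0.0565 0.0623]
boxall [491. 468.] 897 [621.4  -4.2] [35.7  4.9] 17.9 [0.0419 0.0548 0.0653]
shift [-0.02   0.006 -0.003] twist 0.004392779559842778 ty 0.09958916933976426
```

View pics/w1.png

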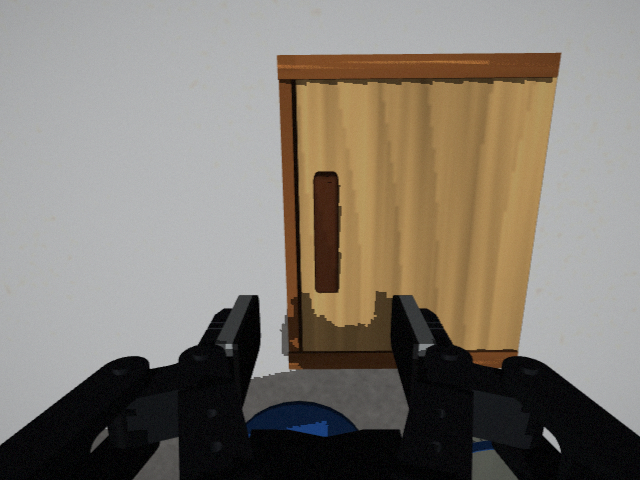

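The wrist view shows the grip bar centred at (327,232) and the box square to the view with its cover almost shut. The handle is at (459,197) mm and the box yaw is 0.106. I go down and grasp.

```bash
python3 -m handwheel '[[[0,0,0.3,-0.004],[0,0,0.5,-0.004],[0,0,0.66,-0.004],[0,0,0.66,-0.004]]]'; python3 -m handwheel '[[[0,0,0,0],[0,0,0,0],[0,0,0,0],[0,0,0,0],[0,0,0,0]]]' 0; python3 -m handwheel '[[[0,0.1,0,0],[0,0.25,0,0],[0,0.4,0,0],[0,0.55,0,0],[0,0.7,0,0],[0,0.81,0,0],[0,0.81,0,0]]]'
```

```text
time_s: 1.92
eef_pos: [0.4561, 0.1988, 0.0654]
eef_rot: [-0.002, 0.668, 0.744, -0.002]
wrist_force: [0.5, 0.3, 1.2]
opening: 0.587
grasp_force: 0.0
time_s: 2.55
eef_pos: [0.4602, 0.1984, 0.0694]
eef_rot: [0.001, 0.67, 0.743, 0.002]
wrist_force: [-1.0, 3.0, 6.7]
opening: 0.173
grasp_force: 59.3
time_s: 3.42
eef_pos: [0.6164, 0.215, 0.0693]
eef_rot: [-0.003, 0.669, 0.743, -0.004]
wrist_force: [-21.9, -1.5, 22.5]
opening: 0.171
grasp_force: 65.2
```

```bash
python3 -m handwheel '[[[0,0,0,0],[0,0,0,0],[0,0,-0.3,0],[0,0,-0.6,0],[-0.3,-0.1,-0.8,0],[-0.6,-0.2,-0.8,0],[-0.9,-0.3,-0.8,0]]]' 60;  python3 -m handwheel '[[[-0.3,-0.05,0,0],[-0.6,-0.1,0,0],[-0.9,-0.15,0,0],[-0.9,-0.15,0,0]]]'; python3 -m handwheel '[[[-0.25,0,0,0],[-0.5,0,0,0],[-0.5,0,0,0]]]'
cat >> h.py <<'E'
def cars(c):
    for k in ("red","blue","yellow","green"): summ(c,k,150)
E
python3 - <<'E'
from h import *
print(T_tool().round(3)[:3,3]); c=shot("wrist","w2.png"); cars(c)
c=shot("scene"); W=c["W"]
m=((W[...,2]>.074)&(W[...,2]<.09)&(W[...,0]>.5)&(W[...,0]<.75)&(W[...,1]>.15)&(W[...,1]<.28))
print(np.median(W[m],0))
E
```

```text
time_s: 4.3
eef_pos: [0.5818, 0.0393, 0.2289]
eef_rot: [0.002, 0.669, 0.743, 0.001]
wrist_force: [1.5, -1.3, -0.9]
opening: 0.702
grasp_force: 0.0
time_s: 4.8
eef_pos: [0.5699, -0.1459, 0.2276]
eef_rot: [0.001, 0.672, 0.74, -0.0]
wrist_force: [-1.0, -0.5, 0.4]
opening: 0.704
grasp_force: 0.0
time_s: 5.18
eef_pos: [0.5806, -0.2432, 0.2272]
eef_rot: [0.001, 0.671, 0.741, -0.0]
wrist_force: [0.6, 0.8, -0.0]
opening: 0.704
grasp_force: 0.0
[ 0.581 -0.243  0.227]
 red px[404. 215.] n1641 rect c(652,-242) 79x37 ang62 z 19..24
 red px[416. 209.] n2026 rect c(655,-236) 43x33 ang62 z 32..36
 blue px[189.  10.] n2211 rect c(463,-106) 89x18 ang6 z 17..20
 blue px[298. 201.] n1655 rect c(549,-241) 79x37 ang166 z 20..24
 blue px[281. 200.] n2073 rect c(543,-240) 43x34 ang166 z 32..36
 green px[124. 194.] n1474 rect c(417,-247) 37x31 ang171 z 41..56
[0.61863781 0.21947155 0.08114611]
```

View pics/w2.png

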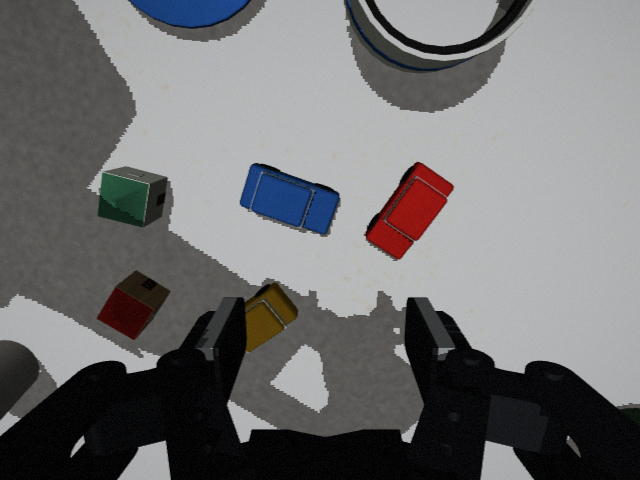

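The wrist view shows the blue car at (290,200), the red car at (410,211), the yellow car partly hidden at (270,318), the green house at (132,196) and the red house at (133,305). The cover is open, with the handle at x 0.619 (q about 0.162).

Run:
```python
from h import *
move_to((.652,-.242,.019),-.489)
```

```text
shift [-0.047  0.355  1.04 ] twist 0.39433064179679395 ty 0.10249596269519087
```

```bash
python3 -m handwheel '[[[-0.047,0.355,0.2,0.394],[-0.047,0.355,0.4,0.394],[-0.047,0.355,0.5,0.394],[-0.047,0.355,0.5,0.394]]]' 60;  python3 -m handwheel '[[[0,0,0.25,0],[0,0,0.4,0],[0,0,0.54,0],[0,0,0.54,0]]]'; python3 -m handwheel '[[[0,0,0,0],[0,0,0,0],[0,0,0,0],[0,0,0,0],[0,0,0,0]]]' 0; python3 -m handwheel '[[[0,0,-0.2,0],[0,0,-0.5,0],[0,0,-0.75,0],[0,0,-0.75,0]]]'
python3 - <<'E'
from h import *
u=np.array([np.cos(.106),np.sin(.106)]);v=np.array([-u[1],u[0]]); b=np.array([.5183,.2027])
for n,(x,y) in {"A":(.037,-.05),"B":(.037,.05),"C":(-.037,-.05)}.items(): print(n,b+x*u+y*v)
move_to([*(b+.037*u-.05*v),.17],.106)
E
```

```text
time_s: 5.78
eef_pos: [0.6509, -0.2397, 0.1245]
eef_rot: [-0.002, 0.856, 0.516, -0.001]
wrist_force: [0.0, 0.0, -0.1]
opening: 0.7
grasp_force: 0.0
time_s: 6.28
eef_pos: [0.6512, -0.2412, 0.0184]
eef_rot: [-0.001, 0.856, 0.517, -0.001]
wrist_force: [1.0, 0.3, -0.9]
opening: 0.704
grasp_force: 0.0
time_s: 6.9
eef_pos: [0.6539, -0.2434, 0.0224]
eef_rot: [0.002, 0.857, 0.516, 0.001]
wrist_force: [-1.2, 1.7, 6.0]
opening: 0.419
grasp_force: 60.7
time_s: 7.4
eef_pos: [0.6554, -0.2445, 0.1771]
eef_rot: [0.006, 0.857, 0.516, 0.003]
wrist_force: [0.5, 0.5, -0.4]
opening: 0.422
grasp_force: 60.3
A [0.56038241 0.1568953 ]
B [0.54980225 0.25633402]
C [0.48679775 0.14906598]
shift [ 1.551 -1.36   0.018] twist -0.39560532871999027 ty -0.48740799307998517
```

```bash
python3 -m handwheel '[[[0.25,-0.22,0,0],[0.5,-0.45,0,0],[0.776,-0.68,0,0],[0.776,-0.68,0,0]]]';  python3 -m handwheel '[[[0.25,-0.22,0,-0.1],[0.5,-0.45,0,-0.2],[0.776,-0.68,0,-0.396],[0.776,-0.68,0,-0.396],[0.776,-0.68,0,-0.396]]]'
python3 - <<'E'
from h import *
move_to((.5604,.1569,.031),.106)
E
```

```text
time_s: 7.9
eef_pos: [0.603, -0.0381, 0.1685]
eef_rot: [-0.001, 0.856, 0.517, -0.0]
wrist_force: [-0.1, 0.3, -0.9]
opening: 0.423
grasp_force: 60.4
time_s: 8.52
eef_pos: [0.5569, 0.16, 0.1689]
eef_rot: [0.0, 0.668, 0.744, -0.0]
wrist_force: [1.4, 0.6, -1.0]
opening: 0.421
grasp_force: 60.4
shift [-0.017  0.016  0.689] twist 0.0012538422881688642 ty 0.10788076343225331
```

```bash
python3 -m handwheel '[[[-0.017,0.016,0.25,0],[-0.017,0.016,0.45,0],[-0.017,0.016,0.6,0],[-0.017,0.016,0.69,0],[-0.017,0.016,0.69,0],[-0.017,0.016,0.69,0]]]';  python3 -m handwheel '[[[0,0,0,0],[0,0,0,0],[0,0,0,0],[0,0,-0.1,0],[0,0,-0.4,0],[0,0,-0.7,0],[0,0,-0.9,0]]]' 50
python3 - <<'E'
from h import *
c=shot("wrist","w3.png"); cars(c); c=shot("scene"); cars(c)
move_to((.55,-.242,.21),1.327)
E
```

```text
time_s: 9.28
eef_pos: [0.5619, 0.1555, 0.0319]
eef_rot: [0.001, 0.669, 0.743, 0.001]
wrist_force: [0.2, 0.3, -0.3]
opening: 0.422
grasp_force: 62.7
time_s: 10.15
eef_pos: [0.5625, 0.1564, 0.2166]
eef_rot: [0.002, 0.669, 0.744, 0.003]
wrist_force: [0.5, -0.7, 0.4]
opening: 0.581
grasp_force: 0.0
 red px[323. 208.] n4198 rect c(562,156) 81x38 ang97 z 25..41
 blue px[168. 355.] n715 rect c(475,72) 208x30 ang58 z 15..20
 blue px[252. 407.] n718 rect c(524,45) 256x19 ang84 z 17..20
 blue px[170. 445.] n214 rect c(432,-100) 20x19 ang86 z 17..20
 red px[305. 294.] n431 rect c(553,150) 99x60 ang98 z 7..42
 blue px[242. 208.] n277 rect c(551,-237) 77x44 ang163 z 9..36
 blue px[303. 239.] n995 rect c(526,19) 317x128 ang44 z 14..21
 yellow px[234. 187.] n218 rect c(525,-357) 88x38 ang41 z 9..36
 green px[ 78. 183.] n2428 rect c(934,-435) 135x84 ang174 z 17..165
shift [-1.974 -0.286  0.044] twist -0.8137739106436127 ty 0.10633913403458088
```

View pics/w3.png

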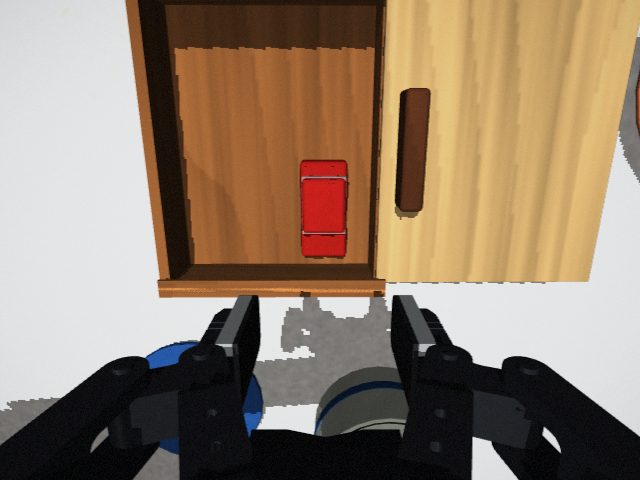

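The red car is at (324,208), flat inside the box. The blue car is next.

```bash
python3 -m handwheel '[[[-0.3,-0.04,0,0],[-0.6,-0.09,0,0],[-0.9,-0.13,0,0],[-0.9,-0.13,0,0]]]' 60;  python3 -m handwheel '[[[-0.3,-0.05,0,-0.12],[-0.6,-0.1,0,-0.24],[-0.9,-0.15,0,-0.36],[-0.9,-0.15,0,-0.48],[-0.9,-0.15,0,-0.6],[-0.9,-0.15,0,-0.72],[-0.9,-0.15,0,-0.814],[-0.9,-0.15,0,-0.814]]]'
python3 - <<'E'
from h import *
c=shot("wrist"); cars(c); 
move_to((.55,-.241,.019),1.327)
E
```

```text
time_s: 10.75
eef_pos: [0.5542, -0.0297, 0.2119]
eef_rot: [0.001, 0.671, 0.742, 0.0]
wrist_force: [0.9, 0.5, 0.0]
opening: 0.702
grasp_force: 0.0
time_s: 11.75
eef_pos: [0.5437, -0.2068, 0.2114]
eef_rot: [0.0, 0.122, 0.993, 0.0]
wrist_force: [0.1, 0.3, 0.5]
opening: 0.704
grasp_force: 0.0
 blue px[500.  64.] n17881 rect c(472,-54) 130x98 ang76 z 17..20
 blue px[289. 220.] n3412 rect c(549,-240) 79x37 ang168 z 20..35
 yellow px[133. 242.] n1357 rect c(526,-371) 62x26 ang61 z 22..36
 green px[226.  56.] n1919 rect c(417,-250) 36x36 ang81 z 40..54
shift [-0.072 -0.158  0.962] twist -0.0012350337535780298 ty 1.325147449369633
```

```bash
python3 -m handwheel '[[[-0.07,-0.16,0.25,0],[-0.07,-0.16,0.5,0],[-0.07,-0.16,0.7,0],[-0.07,-0.16,0.85,0],[-0.07,-0.16,0.96,0],[-0.07,-0.16,0.96,0]]]';  python3 -m handwheel '[[[0,0,0,0],[0,0,0,0],[0,0,0,0],[0,0,0,0],[0,0,0,0]]]' 0; python3 -m handwheel '[[[0,0,-0.2,0],[0,0,-0.5,0],[0,0,-0.75,0],[0,0,-0.75,0]]]'
python3 - <<'E'
from h import *
move_to((.5498,.2563,.17),.106)
E
```

```text
time_s: 12.55
eef_pos: [0.5479, -0.2409, 0.0173]
eef_rot: [-0.002, 0.123, 0.992, 0.001]
wrist_force: [0.1, 1.0, 0.5]
opening: 0.703
grasp_force: 0.0
time_s: 13.18
eef_pos: [0.5503, -0.243, 0.0209]
eef_rot: [0.001, 0.122, 0.993, -0.001]
wrist_force: [-0.6, 0.5, 6.2]
opening: 0.419
grasp_force: 60.7
time_s: 13.68
eef_pos: [0.5519, -0.2442, 0.175]
eef_rot: [0.005, 0.122, 0.993, -0.002]
wrist_force: [-0.3, -0.3, -0.2]
opening: 0.422
grasp_force: 60.3
shift [0.615 2.426 0.01 ] twist 0.8139089006274721 ty 1.3268633509412082
```

```bash
python3 -m handwheel '[[[0.08,0.3,0,0],[0.15,0.6,0,0],[0.25,0.9,0,0],[0.25,0.95,0,0]]]';  python3 -m handwheel '[[[0.08,0.3,0,0.12],[0.15,0.6,0,0.24],[0.25,0.9,0,0.36],[0.25,0.95,0,0.48],[0.25,0.95,0,0.6],[0.25,0.95,0,0.72],[0.25,0.95,0,0.814],[0.25,0.95,0,0.814]]]'
python3 - <<'E'
from h import *
move_to((.5498,.2563,.17),.106)
E
```

```text
time_s: 14.18
eef_pos: [0.5448, -0.042, 0.1679]
eef_rot: [-0.001, 0.12, 0.993, 0.001]
wrist_force: [-0.2, -0.5, 0.2]
opening: 0.422
grasp_force: 60.4
time_s: 15.18
eef_pos: [0.5437, 0.1498, 0.1683]
eef_rot: [-0.0, 0.668, 0.744, -0.0]
wrist_force: [-0.9, 0.2, -0.3]
opening: 0.418
grasp_force: 60.4
shift [ 0.526  0.087 -0.009] twist 0.000362630946600125 ty 0.10654394641990024
```

```bash
python3 -m handwheel '[[[0.26,0.04,0,0],[0.526,0.087,0,0],[0.526,0.087,0.2,0],[0.526,0.087,0.4,0],[0.526,0.087,0.55,0],[0.526,0.087,0.68,0],[0.526,0.087,0.68,0],[0.526,0.087,0.68,0]]]';  python3 -m handwheel '[[[0,0,0,0],[0,0,0,0],[0,0,0,0],[0,0,-0.1,0],[0,0,-0.4,0],[0,0,-0.7,0],[0,0,-0.9,0]]]' 50
python3 - <<'E'
from h import *
c=shot("wrist"); cars(c); c=shot("scene"); cars(c)
move_to((.52,-.37,.21),-.8)
E
```

```text
time_s: 16.18
eef_pos: [0.5507, 0.2569, 0.0339]
eef_rot: [0.0, 0.668, 0.744, 0.0]
wrist_force: [0.3, 1.0, -0.1]
opening: 0.425
grasp_force: 60.4
time_s: 17.05
eef_pos: [0.5522, 0.2575, 0.2197]
eef_rot: [0.003, 0.668, 0.744, 0.004]
wrist_force: [0.4, 0.0, -0.8]
opening: 0.585
grasp_force: 0.0
 red px[322. 283.] n795 rect c(557,190) 40x17 ang16 z 14..29
 red px[322. 328.] n2404 rect c(563,145) 81x37 ang95 z 27..41
 blue px[320. 198.] n2909 rect c(548,267) 58x38 ang96 z 27..42
 blue px[320. 244.] n949 rect c(553,228) 37x20 ang6 z 26..30
 blue px[163. 462.] n1151 rect c(412,-21) 58x39 ang91 z 17..20
 red px[305. 294.] n411 rect c(554,151) 98x57 ang94 z 8..42
 blue px[295. 240.] n643 rect c(515,85) 419x85 ang75 z 14..21
 blue px[328. 316.] n322 rect c(552,253) 68x35 ang95 z 25..42
 yellow px[234. 187.] n223 rect c(514,-367) 119x41 ang42 z 9..36
 green px[ 78. 183.] n2443 rect c(933,-435) 135x86 ang176 z 17..165
shift [-3.105 -0.506  0.049] twist 0.6044827416933498 ty 0.10672411254002463
```

```bash
python3 -m handwheel '[[[-0.3,-0.04,0,0],[-0.6,-0.09,0,0],[-0.9,-0.13,0,0],[-0.95,-0.15,0,0]]]' 60;  python3 -m handwheel '[[[-0.3,-0.05,0,0],[-0.6,-0.1,0,0],[-0.9,-0.15,0,0],[-0.95,-0.15,0,0]]]'; python3 -m handwheel '[[[-0.3,-0.05,0,0.12],[-0.6,-0.1,0,0.24],[-0.85,-0.15,0,0.36],[-0.85,-0.15,0,0.48],[-0.85,-0.15,0,0.6],[-0.85,-0.15,0,0.6]]]'
python3 - <<'E'
from h import *
c=shot("wrist"); cars(c)
print(T_tool()[:3,3]);move_to((.52,-.37,.019),-.8)
E
```

```text
time_s: 17.65
eef_pos: [0.5409, 0.0614, 0.2146]
eef_rot: [0.001, 0.67, 0.742, 0.001]
wrist_force: [0.2, 0.2, -0.8]
opening: 0.703
grasp_force: 0.0
time_s: 18.15
eef_pos: [0.5308, -0.1303, 0.2142]
eef_rot: [0.001, 0.67, 0.742, 0.0]
wrist_force: [0.1, 0.1, -0.3]
opening: 0.705
grasp_force: 0.0
time_s: 18.9
eef_pos: [0.5195, -0.2984, 0.2136]
eef_rot: [0.0, 0.925, 0.38, 0.0]
wrist_force: [-0.1, 0.6, -0.3]
opening: 0.702
grasp_force: 0.0
 blue px[60. 65.] n10819 rect c(454,-76) 98x89 ang135 z 17..20
 yellow px[385. 221.] n429 rect c(548,-341) 35x11 ang134 z 21..24
 yellow px[387. 242.] n600 rect c(536,-350) 32x18 ang127 z 33..36
 green px[193. 262.] n1877 rect c(416,-250) 37x36 ang171 z 41..56
[ 0.51940547 -0.29843517  0.21355204]
shift [-0.25   0.255  0.973] twist 0.007423384078541595 ty -0.7888649238821878
```

Run:
```python
from h import *
for n in("wrist","scene","side"):
    c=shot(n,"y_"+n+".png");W=c["W"]
    for z0,z1 in((.012,.045),(.029,.04)):
        m=(W[...,2]>z0)&(W[...,2]<z1)&(abs(W[...,0]-.52)<.07)&(abs(W[...,1]+.365)<.065)
        w=W[m][:,:2]*1000; r=cv2.minAreaRect(w.astype(np.float32)); print(n,len(w),np.round(r[0]),np.round(r[1]),round(r[2],1))
```

```text
wrist 4116 [ 524. -363.] [80. 39.] 41.5
wrist 2216 [ 528. -359.] [47. 35.] 41.5
scene 272 [ 525. -357.] [89. 42.] 40.5
scene 105 [ 530. -353.] [51. 39.] 38.7
side 816 [ 525. -365.] [82. 38.] 40.0
side 370 [ 529. -360.] [47. 35.] 40.9
```

View pics/y_wrist.png

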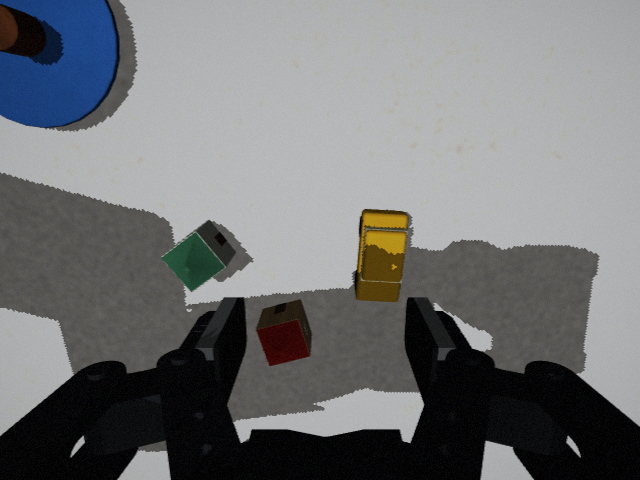

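The yellow car is at (383,255), half in the arm's shadow. The depth fit gives (524,-363) mm at 41.5°.

Run:
```python
from h import *
move_to((.524,-.363,.019),-.846)
```

```text
shift [-0.209  0.245  0.972] twist 0.037030644217845556 ty -0.7904540336732316
```

```bash
python3 -m handwheel '[[[-0.21,0.245,0.1,0.037],[-0.21,0.245,0.3,0.037],[-0.21,0.245,0.55,0.037],[-0.21,0.245,0.8,0.037],[-0.21,0.245,0.97,0.037],[-0.21,0.245,0.97,0.037]]]';  python3 -m handwheel '[[[0,0,0,0],[0,0,0,0],[0,0,0,0],[0,0,0,0],[0,0,0,0]]]' 0; python3 -m handwheel '[[[0,0,-0.2,0],[0,0,-0.5,0],[0,0,-0.75,0],[0,0,-0.75,0]]]'
python3 - <<'E'
from h import *
move_to((.4868,.149,.17),.106)
E
```

```text
time_s: 19.85
eef_pos: [0.5212, -0.3615, 0.0159]
eef_rot: [-0.003, 0.935, 0.354, -0.001]
wrist_force: [0.1, 0.8, 0.6]
opening: 0.706
grasp_force: 0.0
time_s: 20.48
eef_pos: [0.5244, -0.3651, 0.0217]
eef_rot: [0.002, 0.936, 0.353, 0.001]
wrist_force: [-0.5, 1.0, 6.8]
opening: 0.423
grasp_force: 60.8
time_s: 20.98
eef_pos: [0.5256, -0.3663, 0.1758]
eef_rot: [0.005, 0.936, 0.353, 0.002]
wrist_force: [0.8, -0.4, -0.7]
opening: 0.421
grasp_force: 60.4
shift [ 1.556 -2.063  0.007] twist -0.6368047726138183 ty -0.8492071589207274
```

```bash
python3 -m handwheel '[[[0.2,-0.25,0,0],[0.4,-0.5,0,0],[0.6,-0.75,0,0],[0.7,-0.95,0,0],[0.7,-0.95,0,0]]]';  python3 -m handwheel '[[[0.2,-0.25,0,-0.12],[0.4,-0.5,0,-0.24],[0.6,-0.75,0,-0.36],[0.7,-0.95,0,-0.48],[0.7,-0.95,0,-0.6],[0.7,-0.95,0,-0.637],[0.7,-0.95,0,-0.637]]]'
python3 - <<'E'
from h import *
move_to((.4868,.149,.033),.106)
E
```

```text
time_s: 21.6
eef_pos: [0.5011, -0.1251, 0.1681]
eef_rot: [-0.001, 0.935, 0.355, -0.001]
wrist_force: [-0.0, -0.9, -0.7]
opening: 0.419
grasp_force: 60.5
time_s: 22.48
eef_pos: [0.4826, 0.1059, 0.1687]
eef_rot: [-0.0, 0.669, 0.743, -0.0]
wrist_force: [-0.3, -0.4, -0.6]
opening: 0.417
grasp_force: 60.6
shift [0.212 0.044 0.679] twist -0.0006926193765973329 ty 0.10496107093510396
```

```bash
python3 -m handwheel '[[[0.1,0.02,0,0],[0.21,0.044,0.1,0],[0.21,0.044,0.3,0],[0.21,0.044,0.5,0],[0.21,0.044,0.6,0],[0.21,0.044,0.68,0],[0.21,0.044,0.68,0],[0.21,0.044,0.68,0]]]';  python3 -m handwheel '[[[0,0,0,0],[0,0,0,0],[0,0,0,0],[0,0,-0.1,0],[0,0,-0.4,0],[0,0,-0.7,0],[0,0,-0.9,0]]]' 50
python3 - <<'E'
from h import *
c=shot("wrist"); cars(c); W=c["W"]
m=(W[...,2]>.02)&(W[...,2]<.048)&(abs(W[...,0]-.487)<.04)&(abs(W[...,1]-.149)<.06)
w=W[m][:,:2]*1000; r=cv2.minAreaRect(w.astype(np.float32)); print("yellow",len(w),np.round(r[0]),np.round(r[1]),round(r[2],1),W[m][:,2].max())
move_to((.417,-.20,.21),-.157)
E
```

```text
time_s: 23.48
eef_pos: [0.4876, 0.149, 0.0339]
eef_rot: [0.001, 0.669, 0.743, 0.001]
wrist_force: [0.7, 0.4, -0.5]
opening: 0.423
grasp_force: 60.5
time_s: 24.35
eef_pos: [0.4875, 0.1493, 0.2165]
eef_rot: [0.001, 0.669, 0.744, 0.001]
wrist_force: [-0.0, 0.5, -0.2]
opening: 0.585
grasp_force: 0.0
 red px[413. 212.] n1920 rect c(562,153) 87x37 ang96 z 20..29
 red px[419. 206.] n2303 rect c(561,163) 44x33 ang96 z 38..42
 blue px[418.  91.] n2296 rect c(549,257) 78x37 ang96 z 25..30
 blue px[426.  68.] n2985 rect c(548,263) 43x33 ang96 z 38..42
 blue px[294. 389.] n5739 rect c(466,39) 249x94 ang96 z 17..20
 yellow px[324. 168.] n627 rect c(484,184) 36x12 ang5 z 26..31
 yellow px[324. 205.] n2216 rect c(486,155) 45x37 ang96 z 37..42
 yellow px[324. 244.] n853 rect c(490,120) 36x20 ang5 z 27..30
yellow 5429 [482. 142.] [79. 95.] 6.1 0.046627621143011666
shift [-1.699 -0.549  0.053] twist 0.17560278637742335 ty 0.10640417956613508
```

```bash
python3 -m handwheel '[[[-0.3,-0.1,0,0.08],[-0.6,-0.2,0,0.176],[-0.9,-0.3,0,0.176],[-0.9,-0.3,0,0.176]]]' 60;  python3 -m handwheel '[[[-0.3,-0.05,0,0],[-0.6,-0.1,0,0],[-0.83,-0.1,0,0],[-0.83,-0.1,0,0]]]'
cat >> h.py <<'E'
def house(c,x,y,z0=.036,z1=.06):
    W=c["W"]; m=(W[...,2]>z0)&(W[...,2]<z1)&(abs(W[...,0]-x)<.045)&(abs(W[...,1]-y)<.045)
    r=cv2.minAreaRect((W[m][:,:2]*1000).astype(np.float32)); print("house",m.sum(),np.round(r[0]),np.round(r[1]),round(r[2],1))
E
python3 - <<'E'
from h import *
for n in ("wrist","side"):
    c=shot(n); house(c,.417,-.25); house(c,.415,-.352)
    W=c["W"]; m=(W[...,2]>.068)&(W[...,2]<.08)&(abs(W[...,0]-.641)<.08)&(abs(W[...,1]+.063)<.08)
    if m.sum()>20: print("tin",cv2.minEnclosingCircle((W[m][:,:2]*1000).astype(np.float32)))
move_to((.417,-.25,.033),-.157)
E
```

```text
time_s: 24.9
eef_pos: [0.4454, -0.0399, 0.2132]
eef_rot: [0.0, 0.763, 0.647, -0.0]
wrist_force: [0.4, 0.4, -0.3]
opening: 0.701
grasp_force: 0.0
time_s: 25.4
eef_pos: [0.4001, -0.1989, 0.2132]
eef_rot: [0.0, 0.762, 0.648, -0.0]
wrist_force: [-0.2, 0.8, 0.2]
opening: 0.704
grasp_force: 0.0
house 2093 [ 417. -250.] [38. 38.] 80.8
house 1702 [ 415. -352.] [39. 38.] 60.3
tin ((596.929443359375, -103.51614379882812), 25.469215393066406)
house 299 [ 418. -252.] [39. 38.] 80.9
house 381 [ 416. -353.] [40. 38.] 60.6
tin ((642.5125122070312, -65.99905395507812), 66.26516723632812)
shift [-0.253  0.125  0.899] twist -0.0009651718696090938 ty -0.15844775780441356
```

```bash
python3 -m handwheel '[[[-0.25,0.125,0.1,0],[-0.25,0.125,0.3,0],[-0.25,0.125,0.6,0],[-0.25,0.125,0.8,0],[-0.25,0.125,0.92,0],[-0.25,0.125,0.92,0]]]';  python3 -m handwheel '[[[0,0,0,0],[0,0,0,0],[0,0,0,0],[0,0,0,0],[0,0,0,0]]]' 0; python3 -m handwheel '[[[0,0,-0.2,0],[0,0,-0.5,0],[0,0,-0.8,0],[0.1,0.2,-0.95,0],[0.1,0.4,-0.95,0],[0.1,0.7,-0.95,0],[0.1,0.95,-0.95,0],[0.1,0.95,-0.95,0]]]'
python3 - <<'E'
from h import *
c=shot("wrist"); W=c["W"]; m=(W[...,2]>.068)&(W[...,2]<.08)&(abs(W[...,0]-.641)<.08)&(abs(W[...,1]+.063)<.08)
print("tin",m.sum(),cv2.minEnclosingCircle((W[m][:,:2]*1000).astype(np.float32)))
print(T_tool()[:3,3]);move_to((.641,-.063,.2),-.157)
E
```

```text
time_s: 26.25
eef_pos: [0.4163, -0.2472, 0.0273]
eef_rot: [-0.003, 0.76, 0.65, -0.0]
wrist_force: [-0.4, -1.1, 1.6]
opening: 0.703
grasp_force: 0.0
time_s: 26.88
eef_pos: [0.4181, -0.2509, 0.0304]
eef_rot: [0.001, 0.761, 0.649, 0.0]
wrist_force: [1.6, 2.3, 6.9]
opening: 0.524
grasp_force: 61.5
time_s: 27.88
eef_pos: [0.6098, -0.2605, 0.2173]
eef_rot: [-0.001, 0.76, 0.65, -0.0]
wrist_force: [-0.5, -0.9, -0.4]
opening: 0.525
grasp_force: 61.7
tin 1003 ((632.3785400390625, -119.50647735595703), 30.81473731994629)
[ 0.60823893 -0.26022794  0.21761638]
shift [1.    0.008 0.089] twist -8.685752156001314e-05 ty -0.15713028628233994
```

Run:
```python
from h import *
c=shot("side","s2.png"); summ(c,"green",40); i=cv2.imread("pics/s2.png"); a=i[100:360,250:560]
b=cv2.resize(a,None,fx=1.6,fy=1.6); 
w=shot("wrist","w4.png"); w=cv2.imread("pics/w4.png")[240:480,150:500]; h=cv2.resize(w,(int(350*416/240),416))
cv2.imwrite("pics/m1.png",np.hstack([b,h])[:,:800]); print(b.shape)
```

```text
green px[437. 264.] n226 rect c(607,-268) 41x29 ang156 z 226..242
 green px[625. 366.] n2251 rect c(885,-466) 97x50 ang82 z 11..149
(416, 496, 3)
```

View pics/m1.png

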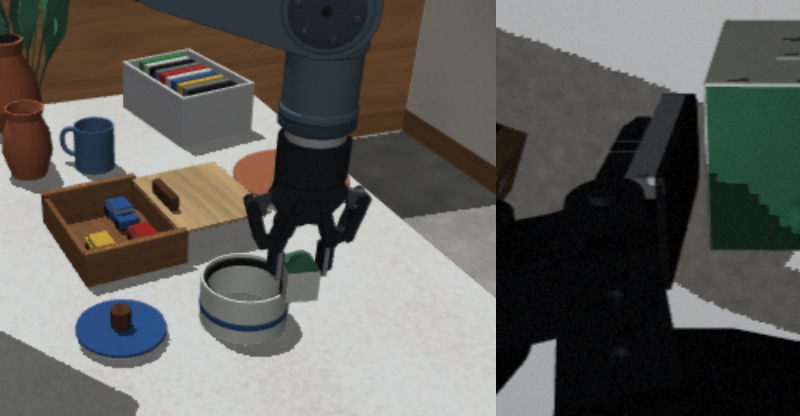

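The house hangs upright and square in the grip, above and to the right of the tin at (300,275). I move so the wrist camera sees the whole tin.

```bash
python3 -m handwheel '[[[0.3,0,0,0],[0.6,0,0,0],[0.6,0,0,0]]]'
cat >> h.py <<'E'
def tin(c,z0=.070,z1=.079):
    W=c["W"]; m=(W[...,2]>z0)&(W[...,2]<z1)&(abs(W[...,0]-.641)<.085)&(abs(W[...,1]+.063)<.085)
    w=W[m][:,:2]*1000
    if len(w)<100: return
    A=np.c_[2*w,np.ones(len(w))]; s=np.linalg.lstsq(A,(w**2).sum(1),rcond=None)[0]
    print("tin",len(w),cv2.minEnclosingCircle(w.astype(np.float32)),"lsq",s[:2].round(1),np.sqrt(s[2]+s[:2]@s[:2]).round(1))
E
python3 - <<'E'
from h import *
for n in("wrist","scene","side"): tin(shot(n))
E
```

```text
time_s: 28.4
eef_pos: [0.6261, -0.1378, 0.22]
eef_rot: [-0.0, 0.759, 0.651, 0.0]
wrist_force: [-0.2, -1.0, -1.2]
opening: 0.527
grasp_force: 61.7
tin 4854 ((640.6990356445312, -64.34710693359375), 64.09481811523438) lsq [640.7 -64.5] 60.7
tin 319 ((641.324462890625, -59.79713821411133), 68.08267974853516) lsq [641.8 -60.4] 61.0
tin 281 ((642.2752685546875, -66.13055419921875), 66.17371368408203) lsq [641.3 -66.3] 61.5
```

Run:
```python
from h import *
move_to((.644,-.0427,.036),-.157)
```

```text
shift [0.508 0.009 0.919] twist -0.0008840508847705782 ty -0.15832607632715584
```

```bash
python3 -m handwheel '[[[0.3,0.01,0,0],[0.51,0.01,0,0],[0.51,0.01,0.2,0],[0.51,0.01,0.4,0],[0.51,0.01,0.6,0],[0.51,0.01,0.75,0],[0.51,0.01,0.86,0],[0.51,0.01,0.92,0],[0.51,0.01,0.92,0],[0.51,0.01,0.92,0]]]'; python3 -m handwheel '[[[0,0,0,0],[0,0,0,0],[0,0,0,0],[0,0,0,0],[0,0,-0.2,0],[0,0,-0.4,0],[0,0,-0.7,0],[0,0,-0.9,0],[0,0,-0.9,0]]]' 49;python3 - <<'E'
from h import *
c=shot("wrist"); tin(c); house(c,.644,-.043,.03,.064);house(c,.644,-.043,.055,.064)
c=shot("side"); house(c,.415,-.352); cars(c)
move_to((.43,-.28,.21),-.52)
E
```

```text
time_s: 29.8
eef_pos: [0.6455, -0.042, 0.036]
eef_rot: [0.001, 0.761, 0.649, 0.0]
wrist_force: [-0.3, -0.1, -0.0]
opening: 0.528
grasp_force: 62.1
time_s: 30.92
eef_pos: [0.6468, -0.0417, 0.2196]
eef_rot: [0.003, 0.761, 0.649, 0.002]
wrist_force: [0.2, -0.7, -1.6]
opening: 0.573
grasp_force: 8.8
tin 2669 ((640.8499145507812, -64.05705261230469), 63.83018112182617) lsq [640.9 -63.7] 60.7
house 581 [657. -32.] [ 58. 115.] 56.4
house 130 [658. -34.] [ 57. 111.] 56.4
house 384 [ 416. -354.] [39. 38.] 59.7
 red px[351. 399.] n310 rect c(415,-355) 35x35 ang151 z 39..55
 blue px[325. 306.] n1351 rect c(458,-53) 130x126 ang76 z 14..20
 green px[625. 366.] n2238 rect c(885,-466) 99x50 ang83 z 12..149
shift [-1.347 -0.87   0.023] twist 0.24144832529691573 ty -0.15782751205462642
```

Run:
```python
from h import *
c=shot("wrist","w5.png");s=shot("side","s5.png"); a=cv2.imread("pics/s5.png")[140:340,300:500]; b=cv2.imread("pics/w5.png")
cv2.imwrite("pics/m2.png",np.hstack([cv2.resize(a,(384,384)),cv2.resize(b[180:480,150:480],(416,384))]))
```

```text
(no output)
```

View pics/m2.png

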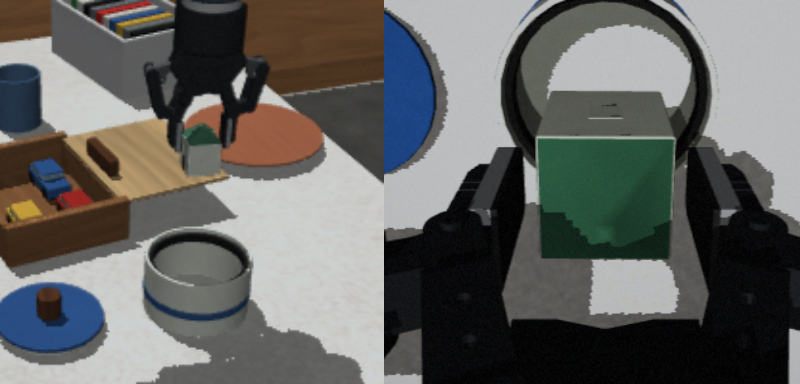

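The house is still held: 49 mm did not free it. I lower it again slightly nearer the centre and open wider.

```bash
python3 - <<'E'
from h import *
move_to((.6436,-.0463,.036),-.157)
E
python3 -m handwheel '[[[-0.02,-0.013,0.1,0],[-0.02,-0.013,0.3,0],[-0.02,-0.013,0.6,0],[-0.02,-0.013,0.75,0],[-0.02,-0.013,0.86,0],[-0.02,-0.013,0.91,0],[-0.02,-0.013,0.91,0],[-0.02,-0.013,0.91,0]]]'; python3 -m handwheel '[[[0,0,0,0],[0,0,0,0],[0,0,0,0],[0,0,0,0]]]' 55
```

```text
shift [-0.026  0.009  0.883] twist -0.0006498488673916114 ty -0.1579747733010873
time_s: 32.12
eef_pos: [0.6423, -0.0452, 0.0339]
eef_rot: [0.001, 0.761, 0.649, 0.001]
wrist_force: [0.5, 0.8, 1.1]
opening: 0.575
grasp_force: 8.6
time_s: 32.62
eef_pos: [0.6422, -0.0452, 0.0336]
eef_rot: [0.001, 0.761, 0.649, 0.0]
wrist_force: [3.1, -0.3, 2.1]
opening: 0.645
grasp_force: 1.7
```

```bash
python3 -m handwheel '[[[0,0,-0.1,0],[0,0,-0.3,0],[0,0,-0.6,0],[0,0,-0.9,0],[0,0,-0.9,0]]]';python3 - <<'E'
from h import *
c=shot("wrist"); summ(c,"green",100); W=c["W"]
d=np.hypot(W[...,0]-.6408,W[...,1]+.0641); m=(d<.05)&(W[...,2]>.03)&(W[...,2]<.066)
w=W[m]; r=cv2.minAreaRect((w[:,:2]*1000).astype(np.float32)); print(m.sum(),r,np.percentile(w[:,2],[50,99]))
c=shot("scene"); summ(c,"green",20);c=shot("side"); summ(c,"green",20)
move_to((.43,-.28,.21),-.52)
E
```

```text
time_s: 33.25
eef_pos: [0.6445, -0.0457, 0.2212]
eef_rot: [0.005, 0.761, 0.649, 0.003]
wrist_force: [0.5, -0.4, 0.7]
opening: 0.641
grasp_force: 0.0
 green px[320. 215.] n2043 rect c(642,-46) 36x36 ang171 z 45..60
2376 ((642.2241821289062, -46.672119140625), (38.17058181762695, 37.74482345581055), 81.2421646118164) [0.04932756 0.06082385]
 green px[ 68. 145.] n113 rect c(929,-461) 75x66 ang2 z 197..203
 green px[ 78. 183.] n2410 rect c(932,-434) 135x84 ang179 z 17..165
 green px[235. 245.] n69 rect c(625,-68) 84x34 ang45 z 44..60
 green px[400. 278.] n138 rect c(643,-50) 37x35 ang78 z 43..59
 green px[625. 366.] n2238 rect c(885,-467) 96x50 ang85 z 11..149
shift [-1.327 -0.854  0.014] twist 0.24138718974515308 ty -0.15791921538227044
```

The green house stands upright in the tin at (642,-47), roof at 60 mm. The red house is next.

```bash
python3 -m handwheel '[[[-0.25,-0.15,0,0],[-0.5,-0.3,0,0],[-0.66,-0.43,0,0],[-0.66,-0.43,0,0]]]' 62;python3 -m handwheel '[[[-0.25,-0.15,0,0.1],[-0.5,-0.3,0,0.2],[-0.66,-0.43,0,0.241],[-0.66,-0.43,0,0.241]]]';python3 - <<'E'
from h import *
c=shot("wrist"); house(c,.415,-.352); 
move_to((.415,-.352,.027),-.52)
E
```

```text
time_s: 33.9
eef_pos: [0.5328, -0.163, 0.2109]
eef_rot: [-0.002, 0.762, 0.648, -0.001]
wrist_force: [0.7, 0.4, -0.8]
opening: 0.728
grasp_force: 0.0
time_s: 34.4
eef_pos: [0.4286, -0.2793, 0.2118]
eef_rot: [-0.001, 0.866, 0.5, -0.0]
wrist_force: [0.4, 0.5, -1.0]
opening: 0.728
grasp_force: 0.0
house 2000 [ 415. -352.] [39. 37.] 60.7
shift [-0.357  0.122  0.924] twist -0.000614133716589175 ty -0.5209212005748838
```

```bash
python3 -m handwheel '[[[-0.36,0.12,0.1,0],[-0.36,0.12,0.3,0],[-0.36,0.12,0.6,0],[-0.36,0.12,0.8,0],[-0.36,0.12,0.945,0],[-0.36,0.12,0.945,0]]]';  python3 -m handwheel '[[[0,0,0,0],[0,0,0,0],[0,0,0,0],[0,0,0,0],[0,0,0,0]]]' 0; python3 -m handwheel '[[[0,0,-0.2,0],[0,0,-0.5,0],[0,0,-0.8,0],[0,0,-0.97,0],[0,0,-0.97,0]]]'
python3 - <<'E'
from h import *
c=np.array([.6408,-.0641]); print(c-np.array([.156,.988])*.021)
move_to((*(c-np.array([.156,.988])*.021),.2),-.157)
E
```

```text
time_s: 35.2
eef_pos: [0.4148, -0.3497, 0.021]
eef_rot: [-0.004, 0.864, 0.503, -0.0]
wrist_force: [0.7, -0.2, 0.0]
opening: 0.723
grasp_force: 0.0
time_s: 35.83
eef_pos: [0.4158, -0.3538, 0.025]
eef_rot: [0.001, 0.865, 0.502, 0.0]
wrist_force: [1.5, 1.1, 5.1]
opening: 0.531
grasp_force: 61.4
time_s: 36.45
eef_pos: [0.4162, -0.3547, 0.2215]
eef_rot: [0.003, 0.865, 0.502, 0.0]
wrist_force: [-0.1, -0.5, -1.1]
opening: 0.531
grasp_force: 61.5
[ 0.637524 -0.084848]
shift [1.721 0.29  0.104] twist -0.2417336368673085 ty -0.5196004553009628
```

```bash
python3 -m handwheel '[[[0.3,0.05,0,0],[0.6,0.1,0,0],[0.86,0.145,0,0],[0.86,0.145,0,0]]]'; python3 -m handwheel '[[[0.3,0.05,0,-0.1],[0.6,0.1,0,-0.2],[0.86,0.145,0,-0.242],[0.86,0.145,0,-0.242],[0.86,0.145,0,-0.242]]]';python3 - <<'E'
from h import *
move_to((.6375,-.0848,.031),-.157)
E
```

```text
time_s: 36.95
eef_pos: [0.5264, -0.2146, 0.2157]
eef_rot: [-0.002, 0.864, 0.504, -0.001]
wrist_force: [-0.6, -1.2, -1.2]
opening: 0.527
grasp_force: 61.5
time_s: 37.58
eef_pos: [0.6351, -0.0841, 0.2163]
eef_rot: [-0.001, 0.76, 0.649, -0.001]
wrist_force: [-0.6, -0.3, -0.6]
opening: 0.529
grasp_force: 61.6
shift [-0.001  0.015  0.927] twist -0.00012013660211425876 ty -0.1571802049031714
```

```bash
python3 -m handwheel '[[[-0.009,0.015,0.2,0],[-0.009,0.015,0.4,0],[-0.009,0.015,0.6,0],[-0.009,0.015,0.75,0],[-0.009,0.015,0.86,0],[-0.009,0.015,0.92,0],[-0.009,0.015,0.92,0],[-0.009,0.015,0.92,0]]]'; python3 -m handwheel '[[[0,0,0,0],[0,0,0,0],[0,0,0,0],[0,0,0,0]]]' 54;  python3 -m handwheel '[[[0,0,-0.1,0],[0,0,-0.3,0],[0,0,-0.6,0],[0,0,-0.9,0],[0,0,-0.9,0]]]';python3 - <<'E'
from h import *
c=shot("wrist","w6.png"); summ(c,"green",100); summ(c,"red",100); tin(c)
for n in("scene","side"):
    c=shot(n); W=c["W"]; summ(c,"red",20); summ(c,"blue",300)
    m=(W[...,2]>.036)&(W[...,2]<.056)&(W[...,0]<.56)&(W[...,0]>.36)&(abs(W[...,1]+.05)<.06); print(n,"knob",m.sum(),W[m].mean(0))
E
```

```text
time_s: 38.58
eef_pos: [0.6426, -0.0916, 0.0425]
eef_rot: [0.006, 0.761, 0.649, 0.001]
wrist_force: [-10.4, -5.5, 39.6]
opening: 0.496
grasp_force: 76.9
time_s: 39.08
eef_pos: [0.6386, -0.0862, 0.0339]
eef_rot: [-0.0, 0.76, 0.649, -0.0]
wrist_force: [-3.0, -2.2, 4.3]
opening: 0.634
grasp_force: 2.0
time_s: 39.7
eef_pos: [0.6427, -0.086, 0.2224]
eef_rot: [0.005, 0.76, 0.65, 0.004]
wrist_force: [0.4, -1.2, -0.2]
opening: 0.632
grasp_force: 0.0
 green px[313. 158.] n2285 rect c(642,-43) 36x35 ang82 z 45..60
 red px[318. 241.] n1729 rect c(637,-100) 37x32 ang172 z 70..88
tin 4398 ((640.5618896484375, -64.33954620361328), 63.927947998046875) lsq [640.9 -61. ] 57.1
 red px[228. 223.] n61 rect c(618,-157) 155x32 ang71 z 62..89
 red px[305. 294.] n425 rect c(555,149) 101x58 ang93 z 8..42
 blue px[303. 238.] n1023 rect c(459,-47) 131x129 ang52 z 14..21
 blue px[328. 316.] n317 rect c(551,252) 66x36 ang95 z 25..42
scene knob 98 [ 0.45987073 -0.0440546   0.04529296]
 red px[361. 145.] n70 rect c(817,665) 110x26 ang11 z 93..112
 red px[339. 243.] n97 rect c(562,161) 41x32 ang97 z 36..42
 red px[408. 281.] n194 rect c(638,-101) 37x35 ang83 z 68..86
 blue px[325. 306.] n1350 rect c(458,-52) 131x125 ang78 z 14..20
side knob 126 [ 0.45729372 -0.05474846  0.04495618]
```

View pics/w6.png

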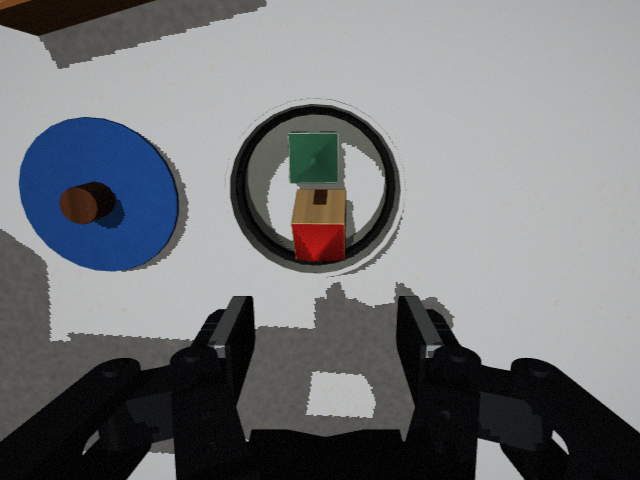

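The red house at (320,228) is hung up on the tin's rubber ring, 36 mm off centre with its roof at 88 mm. The green one is in place at (313,158). I re-grip the red house.

Run:
```python
from h import *
c=shot("wrist"); W=c["W"]
m=(W[...,2]>.05)&(W[...,2]<.1)&(abs(W[...,0]-.637)<.024)&(W[...,1]<-.06)&(W[...,1]>-.125)
hsv=c["hsv"]; 
w=W[m]
for col,(lo,hi) in {"roof":((0,150,60),(8,255,255)),"wall":((9,60,60),(25,220,255))}.items():
    k=cv2.inRange(hsv,lo,hi)>0; k&=m; p=W[k]; print(col,len(p),p.mean(0).round(4),np.percentile(p,[2,98],axis=0).round(4).tolist())
    if col=="roof":
        print("apex",p[p[:,2]>np.percentile(p[:,2],98)].mean(0)); r=cv2.minAreaRect((p[:,:2]*1000).astype(np.float32)); print(r)
        for s in(-1,1): print("edge",s, p[np.sign(p[:,1]+.1)==s].mean(0))
move_to((.637,-.100,.058),-.157)
```

```text
roof 1854 [ 0.6375 -0.0971  0.0822] [[0.6198, -0.1133, 0.069], [0.6548, -0.0838, 0.0885]]
apex [ 0.63687379 -0.10390239  0.08884458]
((636.8931274414062, -101.64620971679688), (35.3748893737793, 37.4593505859375), 82.37635803222656)
edge -1 [ 0.6375908  -0.10612058  0.08039185]
edge 1 [ 0.63738697 -0.09181385  0.08325732]
wall 1640 [ 0.6419 -0.0778  0.0684] [[0.6227, -0.1007, 0.0509], [0.6595, -0.0672, 0.0824]]
shift [-0.076  0.009  0.773] twist 0.0005832507326057149 ty -0.15612512390109134
```

```bash
python3 -m handwheel '[[[-0.05,0.0,0.3,0],[-0.05,0.0,0.5,0],[-0.05,0.0,0.65,0],[-0.05,0.0,0.69,0],[-0.05,0.0,0.69,0]]]' 62;  python3 -m handwheel '[[[0,0,0,0],[0,0,0,0],[0,0,0,0],[0,0,0,0],[0,0,0,0]]]' 0; python3 -m handwheel '[[[0,0,-0.1,0],[0,0,-0.2,0],[0,0,-0.3,0],[0,0,-0.5,0],[0,0,-0.5,0]]]'
python3 - <<'E'
from h import *
c=shot("wrist","w7.png"); s=shot("side","s7.png"); a=cv2.imread("pics/s7.png")[140:340,300:500]; b=cv2.imread("pics/w7.png")
cv2.imwrite("pics/m3.png",np.hstack([cv2.resize(a,(384,384)),cv2.resize(b[100:480,150:480],(400,384))])); summ(c,"green",100)
E
```

```text
time_s: 40.52
eef_pos: [0.6368, -0.0951, 0.0752]
eef_rot: [-0.001, 0.76, 0.65, -0.001]
wrist_force: [0.6, -0.5, 0.7]
opening: 0.726
grasp_force: 0.0
time_s: 41.15
eef_pos: [0.6384, -0.0958, 0.0778]
eef_rot: [0.001, 0.76, 0.65, 0.001]
wrist_force: [-1.6, 0.0, 6.1]
opening: 0.505
grasp_force: 59.2
time_s: 41.78
eef_pos: [0.6402, -0.0963, 0.1817]
eef_rot: [0.004, 0.76, 0.65, 0.002]
wrist_force: [0.7, -0.6, 0.0]
opening: 0.509
grasp_force: 59.3
 green px[314. 147.] n3117 rect c(642,-42) 36x36 ang81 z 44..60
```

View pics/m3.png

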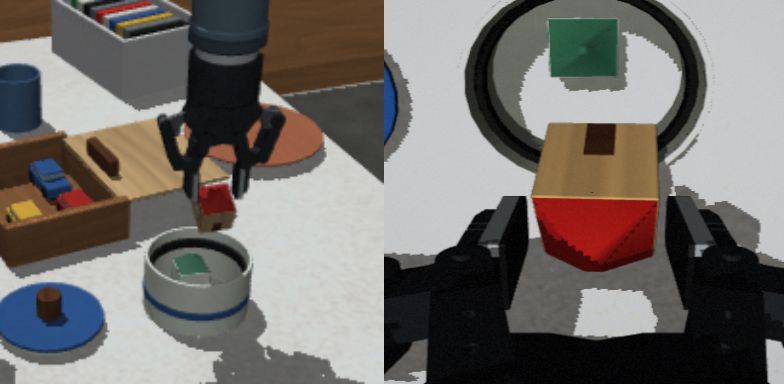

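Red house held but tilted about 27°, with its roof towards the robot's side. The tin now holds only the green house at (183,265). I stand the red one on the free table spot and grasp it again.

```bash
python3 -m handwheel '[[[-0.3,0,-0.1,0],[-0.6,0,-0.1,0],[-0.65,0,0.1,0],[-0.65,0,0.4,0],[-0.65,0,0.58,0],[-0.65,0,0.65,0],[-0.65,0,0.65,0]]]';  python3 -m handwheel '[[[0,0,0,0],[0,0,0,0],[0,0,0,0],[0,0,0,0]]]' 65; python3 -m handwheel '[[[0,0,-0.2,0],[0,0,-0.5,0],[0.2,0,-0.8,0],[0.3,0,-0.8,0],[0.3,0,-0.8,0]]]'
python3 - <<'E'
from h import *
c=shot("wrist","w8.png"); summ(c,"red",100);house(c,.618,-.23,.03,.06)
for n in("side","scene"):
    c=shot(n); summ(c,"red",100);house(c,.618,-.23,.03,.06)
print(T_tool()[:3,3])
E
```

```text
time_s: 42.75
eef_pos: [0.6153, -0.2244, 0.0488]
eef_rot: [-0.002, 0.76, 0.65, -0.002]
wrist_force: [-14.9, 3.3, 26.9]
opening: 0.509
grasp_force: 66.6
time_s: 43.25
eef_pos: [0.617, -0.2236, 0.0456]
eef_rot: [-0.0, 0.76, 0.65, -0.0]
wrist_force: [0.3, -0.1, -0.6]
opening: 0.764
grasp_force: 0.0
time_s: 43.88
eef_pos: [0.6273, -0.1631, 0.2076]
eef_rot: [0.001, 0.759, 0.651, 0.001]
wrist_force: [-0.0, -0.5, -0.9]
opening: 0.762
grasp_force: 0.0
 red px[328. 271.] n1858 rect c(622,-208) 37x36 ang171 z 40..56
house 2285 [ 622. -209.] [39. 38.] 82.0
 red px[422. 324.] n185 rect c(621,-210) 36x32 ang80 z 39..55
house 299 [ 622. -211.] [38. 39.] 79.5
 red px[220. 213.] n102 rect c(623,-204) 37x33 ang164 z 40..56
 red px[305. 294.] n426 rect c(553,150) 99x58 ang95 z 8..42
house 170 [ 624. -204.] [39. 38.] 82.5
[ 0.62586117 -0.16493457  0.20487432]
```

Upright at (622,-209), angle 81°. I grasp it squarely.

Run:
```python
from h import *
move_to((.622,-.209,.027),-.15)
```

```text
shift [-0.221  0.017  0.889] twist -0.004467353570324424 ty -0.15670103035548671
```

```bash
python3 -m handwheel '[[[-0.22,0.015,0.1,0],[-0.22,0.015,0.3,0],[-0.22,0.015,0.6,0],[-0.22,0.015,0.8,0],[-0.22,0.015,0.88,0],[-0.22,0.015,0.88,0]]]';  python3 -m handwheel '[[[0,0,0,0],[0,0,0,0],[0,0,0,0],[0,0,0,0],[0,0,0,0]]]' 0; python3 -m handwheel '[[[0,0,-0.2,0],[0,0,-0.5,0],[0,0,-0.75,0],[0.2,0,-0.9,0],[0.5,0,-0.9,0],[0.5,0,-0.9,0]]]'
python3 - <<'E'
from h import *
c=shot("wrist"); summ(c,"green",100); summ(c,"red",100); tin(c)
print(T_tool()[:3,3]); move_to(np.r_[np.array([.6408,-.0643])-np.array([.156,.988])*.0225,.037],-.157)
E
```

```text
time_s: 44.78
eef_pos: [0.6217, -0.2087, 0.0288]
eef_rot: [-0.001, 0.76, 0.649, -0.001]
wrist_force: [0.7, -0.4, 0.3]
opening: 0.767
grasp_force: 0.0
time_s: 45.4
eef_pos: [0.6241, -0.2095, 0.033]
eef_rot: [0.002, 0.76, 0.65, 0.001]
wrist_force: [-2.4, -0.0, 7.4]
opening: 0.522
grasp_force: 60.1
time_s: 46.15
eef_pos: [0.6392, -0.1056, 0.2121]
eef_rot: [0.001, 0.759, 0.652, 0.001]
wrist_force: [-0.4, -0.6, -1.0]
opening: 0.526
grasp_force: 61.3
 green px[316. 131.] n2578 rect c(642,-42) 36x36 ang81 z 45..60
 red px[325. 321.] n8386 rect c(639,-105) 37x37 ang172 z 219..235
tin 3541 ((640.6002807617188, -64.31748962402344), 63.96463394165039) lsq [640.7 -64.1] 61.3
[ 0.63874957 -0.10772858  0.21148744]
shift [ 0.104 -0.025  0.872] twist 0.0027506285318059653 ty -0.15287405720229097
```

```bash
python3 -m handwheel '[[[0.097,-0.02,0.1,0],[0.097,-0.02,0.25,0],[0.097,-0.02,0.45,0],[0.097,-0.02,0.6,0],[0.097,-0.02,0.72,0],[0.097,-0.02,0.8,0],[0.097,-0.02,0.86,0],[0.097,-0.02,0.86,0],[0.097,-0.02,0.86,0]]]'
```

```text
time_s: 47.32
eef_pos: [0.6379, -0.0905, 0.0388]
eef_rot: [0.001, 0.76, 0.65, 0.0]
wrist_force: [0.5, -1.2, -0.8]
opening: 0.528
grasp_force: 61.7
```

```bash
python3 -m handwheel '[[[0,0,0,0],[0,0,0,0],[0,0,0,0],[0,0,0,0]]]' 54;  python3 -m handwheel '[[[0,0,-0.1,0],[0,0,-0.3,0],[0,0,-0.6,0],[0,0,-0.9,0],[0,0,-0.9,0]]]';python3 - <<'E'
from h import *
c=shot("wrist","w9.png"); summ(c,"green",100); summ(c,"red",100); tin(c)
move_to((.6186,.2155,.17),.106)
E
```

```text
time_s: 47.82
eef_pos: [0.6373, -0.0898, 0.0381]
eef_rot: [-0.0, 0.76, 0.65, -0.0]
wrist_force: [0.3, 0.2, -0.2]
opening: 0.631
grasp_force: 0.0
time_s: 48.45
eef_pos: [0.641, -0.091, 0.2272]
eef_rot: [0.006, 0.76, 0.65, 0.004]
wrist_force: [-0.1, 0.3, -1.0]
opening: 0.637
grasp_force: 0.0
 green px[313. 149.] n2254 rect c(642,-41) 36x36 ang80 z 44..60
 red px[318. 211.] n1990 rect c(637,-90) 37x36 ang81 z 45..61
tin 3484 ((640.49755859375, -64.45323944091797), 64.123291015625) lsq [640.7 -64.1] 61.3
shift [ 1.496 -0.342  0.262] twist -0.17489316302567812 ty -0.15633974453851715
```

Both houses are upright in the tin with roofs at 60–61 mm. Now I shut the cover.

```bash
python3 -m handwheel '[[[0.3,-0.08,0,0],[0.6,-0.15,0,0],[0.75,-0.17,0,0],[0.75,-0.17,0,0]]]' 50;  python3 -m handwheel '[[[0.3,-0.08,0.05,-0.1],[0.6,-0.15,0.1,-0.175],[0.75,-0.17,0.15,-0.175],[0.75,-0.17,0.15,-0.175]]]';python3 - <<'E'
from h import *
c=shot("wrist"); W=c["W"]; 
m=((W[...,2]>.074)&(W[...,2]<.09)&(W[...,0]>.55)&(abs(W[...,1]-.215)<.07))
w=W[m]; print(m.sum(),cv2.minAreaRect((w[:,:2]*1000).astype(np.float32)))
cars(c);move_to((.6186,.2155,.068),.106)
E
```

```text
time_s: 49.0
eef_pos: [0.6259, 0.0661, 0.2169]
eef_rot: [-0.001, 0.759, 0.651, -0.001]
wrist_force: [0.3, -0.1, 0.7]
opening: 0.589
grasp_force: 0.0
time_s: 49.5
eef_pos: [0.6156, 0.2179, 0.186]
eef_rot: [-0.001, 0.668, 0.744, -0.001]
wrist_force: [0.1, 0.1, 0.4]
opening: 0.583
grasp_force: 0.0
3129 ((616.0946655273438, 214.0054931640625), (16.048566818237305, 78.76251983642578), 6.096095561981201)
 red px[250. 246.] n982 rect c(559,186) 44x28 ang171 z 16..30
 red px[247. 281.] n1919 rect c(564,179) 98x41 ang82 z 38..42
 red px[268. 319.] n345 rect c(581,168) 99x13 ang85 z 27..182
 blue px[240. 109.] n843 rect c(550,288) 45x24 ang156 z 27..30
 blue px[237. 148.] n3131 rect c(549,263) 43x33 ang96 z 38..42
 blue px[244. 195.] n1473 rect c(552,238) 40x37 ang96 z 27..30
 blue px[164. 462.] n1160 rect c(536,70) 280x34 ang67 z 17..20
 yellow px[149. 245.] n712 rect c(485,184) 37x16 ang179 z 26..30
 yellow px[150. 294.] n3091 rect c(489,144) 67x37 ang95 z 27..42
shift [-0.006  0.013  0.594] twist 0.0005642414047943115 ty 0.10684636210719158
```

```bash
python3 -m handwheel '[[[0,0,0.25,0],[0,0,0.5,0],[0,0,0.59,0],[0,0,0.59,0]]]'; python3 -m handwheel '[[[0,0,0,0],[0,0,0,0],[0,0,0,0],[0,0,0,0],[0,0,0,0]]]' 0; python3 -m handwheel '[[[0,-0.1,0,0],[0,-0.25,0,0],[0,-0.4,0,0],[0,-0.55,0,0],[0,-0.7,0,0],[0,-0.8,0,0],[0,-0.83,0,0],[0,-0.83,0,0]]]'
```

```text
time_s: 50.05
eef_pos: [0.6166, 0.2155, 0.0694]
eef_rot: [-0.001, 0.669, 0.743, -0.001]
wrist_force: [0.1, 0.1, 0.3]
opening: 0.584
grasp_force: 0.0
time_s: 50.68
eef_pos: [0.6162, 0.2168, 0.0729]
eef_rot: [-0.0, 0.668, 0.744, -0.001]
wrist_force: [-10.9, -2.7, 11.2]
opening: 0.169
grasp_force: 60.5
time_s: 51.68
eef_pos: [0.4536, 0.1996, 0.0729]
eef_rot: [0.002, 0.668, 0.744, 0.002]
wrist_force: [-1.7, -2.9, 10.9]
opening: 0.168
grasp_force: 63.2
```

```bash
python3 -m handwheel '[[[0,-0.03,0,0],[0,-0.03,0,0],[0,-0.03,0,0]]]'; python3 -m handwheel '[[[0,0,0,0],[0,0,0,0],[0,0,0,0],[0,0,-0.3,0],[0,0,-0.6,0],[0,0,-0.6,0]]]' 60
python3 - <<'E'
from h import *
c=shot("wrist"); W=c["W"]
m=((W[...,2]>.074)&(W[...,2]<.09)&(abs(W[...,0]-.455)<.07)&(abs(W[...,1]-.2)<.07))
print(cv2.minAreaRect((W[m][:,:2]*1000).astype(np.float32)))
m=((W[...,2]>.045)&(W[...,2]<.064)&(W[...,0]>.35)&(W[...,1]>.06)); print("box",cv2.minAreaRect((W[m][:,:2]*1000).astype(np.float32)))
for n in("scene","side"):
    c=shot(n); summ(c,"blue",500); W=c["W"]; m=((W[...,2]>.074)&(W[...,2]<.09)&(abs(W[...,0]-.455)<.07)&(abs(W[...,1]-.2)<.07)); print(cv2.minAreaRect((W[m][:,:2]*1000).astype(np.float32)))
move_to((.46,.02,.2),.106)
E
```

```text
time_s: 52.05
eef_pos: [0.4518, 0.1994, 0.0729]
eef_rot: [0.004, 0.669, 0.743, 0.005]
wrist_force: [13.7, 0.6, -5.3]
opening: 0.167
grasp_force: 61.4
time_s: 52.8
eef_pos: [0.4492, 0.1996, 0.1955]
eef_rot: [0.003, 0.669, 0.744, 0.004]
wrist_force: [0.7, 0.5, -1.0]
opening: 0.702
grasp_force: 0.0
((452.2039489746094, 196.20816040039062), (15.78782844543457, 79.53883361816406), 5.754848957061768)
box ((517.0475463867188, 202.40109252929688), (176.7273712158203, 225.0851593017578), 6.090734481811523)
 blue px[303. 238.] n984 rect c(459,-46) 129x128 ang158 z 14..21
((453.3561096191406, 199.4833984375), (19.08074378967285, 79.3827896118164), 6.086362361907959)
((452.8731689453125, 193.07241821289062), (15.780409812927246, 81.88148498535156), 6.516266822814941)
shift [-0.897 -0.021 -0.053] twist 8.640276020033255e-05 ty 0.10612960414030044
```

```bash
python3 -m handwheel '[[[-0.3,0,-0.1,0],[-0.6,-0.05,-0.1,0],[-0.9,-0.08,-0.1,0],[-0.98,-0.08,-0.1,0],[-0.98,-0.08,-0.1,0]]]' 60
cat >> h.py <<'E'
def lid(c):
    for ce,a,w in blobs(c,"blue",800):
        k=(w[:,2]>.012)&(w[:,2]<.026); print(" flange",a,cv2.minEnclosingCircle((w[k][:,:2]*1000).astype(np.float32)))
    W=c["W"]; m=(W[...,2]>.042)&(W[...,2]<.056)&(abs(W[...,0]-.46)<.1)&(abs(W[...,1]+.05)<.1)
    if m.sum()>10: print(" knob",m.sum(),cv2.minEnclosingCircle((W[m][:,:2]*1000).astype(np.float32)),np.median(W[m][:,2]))
E
python3 - <<'E'
from h import *
c=shot("wrist"); lid(c); lid(shot("side")); print(T_tool()[:3,3])
E
```

```text
time_s: 53.58
eef_pos: [0.45, 0.0018, 0.2088]
eef_rot: [-0.001, 0.67, 0.743, -0.0]
wrist_force: [0.3, -0.2, -0.6]
opening: 0.704
grasp_force: 0.0
 flange 13589 ((456.74871826171875, -48.78348922729492), 65.34441375732422)
 knob 1082 ((457.4768371582031, -49.01655197143555), 15.057685852050781) 0.04822379575997843
 flange 1125 ((456.17547607421875, -52.67971420288086), 66.06900024414062)
 knob 94 ((457.4775695800781, -50.72323226928711), 16.119226455688477) 0.047031229470296365
[0.45015128 0.00334178 0.20919622]
```

Run:
```python
from h import *
move_to((.4573,-.0492,.032),.106)
```

```text
shift [-0.266  0.009  0.886] twist 0.00031474373394783467 ty 0.10647211560092174
```

```bash
python3 -m handwheel '[[[-0.27,0.01,0.1,0],[-0.27,0.01,0.3,0],[-0.27,0.01,0.5,0],[-0.27,0.01,0.7,0],[-0.27,0.01,0.83,0],[-0.27,0.01,0.87,0],[-0.27,0.01,0.87,0]]]'
python3 - <<'E'
from h import *
move_to((.4573,-.0492,.032),.106)
E
python3 -m handwheel '[[[0,0,0,0],[0,0,0,0],[0,0,0,0],[0,0,0,0],[0,0,0,0]]]' 0; python3 -m handwheel '[[[0,0,-0.2,0],[0,0,-0.4,0],[0,0,-0.6,0],[0,0,-0.8,0],[0,0,-0.8,0]]]'
python3 - <<'E'
from h import *
print(T_tool().round(4).tolist()); move_to((.6406,-.0643,.19),.106)
c=shot("wrist"); 
for ce,a,w in blobs(c,"blue",800): print(a,w.mean(0),np.percentile(w,[1,99],axis=0).round(3).tolist())
c=shot("side"); 
for ce,a,w in blobs(c,"blue",200): print(a,cv2.minEnclosingCircle((w[:,:2]*1000).astype(np.float32)),np.percentile(w[:,2],[2,98]))
E
```

```text
time_s: 54.55
eef_pos: [0.4584, -0.0502, 0.036]
eef_rot: [-0.0, 0.668, 0.744, -0.0]
wrist_force: [0.4, -0.3, -0.1]
opening: 0.701
grasp_force: 0.0
shift [ 0.006 -0.005  0.02 ] twist 0.0010818654246638932 ty 0.10762279813699582
time_s: 55.18
eef_pos: [0.4593, -0.0515, 0.0376]
eef_rot: [0.001, 0.669, 0.744, 0.001]
wrist_force: [-0.3, 1.8, 6.4]
opening: 0.328
grasp_force: 58.7
time_s: 55.8
eef_pos: [0.4606, -0.0521, 0.2]
eef_rot: [0.004, 0.669, 0.744, 0.001]
wrist_force: [0.9, -0.5, -1.9]
opening: 0.325
grasp_force: 60.0
[[-0.1057, 0.9944, 0.0076, 0.4606], [0.9944, 0.1057, -0.0029, -0.0521], [-0.0037, 0.0073, -1.0, 0.2], [0.0, 0.0, 0.0, 1.0]]
shift [-0.155  0.888  0.057] twist -4.862368981658113e-05 ty 0.10592706446527518
48840 [ 0.45909758 -0.02694997  0.17902683] [[0.398, -0.079, 0.035], [0.579, 0.013, 0.182]]
5477 [ 0.46528994 -0.09761008  0.18079685] [[0.444, -0.114, 0.18], [0.489, -0.078, 0.182]]
1000 ((458.6856384277344, -53.580833435058594), 65.663330078125) [0.17419308 0.17941025]
```

```bash
python3 -m handwheel '[[[-0.05,0.3,0,0],[-0.1,0.6,0,0],[-0.15,0.88,0,0],[-0.15,0.88,0,0],[-0.15,0.88,0,0]]]'
python3 - <<'E'
from h import *
T=T_tool(); print(T[:3,3]); c=shot("wrist"); W=c["W"]; m=(cv2.inRange(c["hsv"],(100,120,30),(120,255,255))>0)&(W[...,2]>T[2,3]-.03)&(W[...,2]<T[2,3]-.01)
w=W[m]; print("lid",cv2.minEnclosingCircle((w[:,:2]*1000).astype(np.float32)),w[:,2].mean())
A=np.c_[w[:,:2],np.ones(len(w))]; print("tilt",np.linalg.lstsq(A,w[:,2],rcond=None)[0][:2])
move_to((.6406,-.0643,.108),.106)
E
```

```text
time_s: 56.52
eef_pos: [0.6349, -0.0621, 0.1931]
eef_rot: [-0.002, 0.669, 0.744, -0.001]
wrist_force: [-0.1, 0.9, -2.1]
opening: 0.327
grasp_force: 60.5
[ 0.63491401 -0.06206726  0.19313418]
lid ((634.1398315429688, -60.17765426635742), 65.9950180053711) 0.17386354887973596
tilt [-0.00641856  0.00247975]
shift [-0.015  0.029  0.431] twist 2.19314324301223e-05 ty 0.10603289714864515
```

```bash
python3 -m handwheel '[[[-0.024,0.03,0.1,0],[-0.024,0.03,0.2,0],[-0.024,0.03,0.3,0],[-0.024,0.03,0.36,0],[-0.024,0.03,0.36,0],[-0.024,0.03,0.36,0]]]'
cat >> h.py <<'E'
def heldlid(c,T):
    W=c["W"]; m=(cv2.inRange(c["hsv"],(100,120,30),(120,255,255))>0)&(W[...,2]>T[2,3]-.03)&(W[...,2]<T[2,3]-.01)
    w=W[m]; print("lid",cv2.minEnclosingCircle((w[:,:2]*1000).astype(np.float32)),np.median(w[:,2]))
    A=np.c_[w[:,:2],np.ones(len(w))]; print("tilt",np.linalg.lstsq(A,w[:,2],rcond=None)[0][:2])
E
python3 - <<'E'
from h import *
T=T_tool(); print(T[:3,3]); c=shot("wrist"); heldlid(c,T); move_to((.6414,-.0662,.104),.106)
E
```

```text
time_s: 57.32
eef_pos: [0.6436, -0.0667, 0.1248]
eef_rot: [0.001, 0.669, 0.744, 0.0]
wrist_force: [-0.0, 0.1, -2.4]
opening: 0.324
grasp_force: 60.5
[ 0.64357815 -0.06673596  0.12478578]
lid ((642.716552734375, -64.65695190429688), 65.79200744628906) 0.10546287954781358
tilt [-3.64804452e-05  5.90174181e-04]
shift [ 0.004 -0.011  0.105] twist 3.177853981887561e-05 ty 0.1060476678097283
```

```bash
python3 -m handwheel '[[[0.002,-0.011,0.03,0],[0.002,-0.011,0.06,0],[0.002,-0.011,0.09,0],[0.002,-0.011,0.09,0],[0.002,-0.011,0.09,0]]]';python3 -m handwheel '[[[0,0,0.01,0],[0,0,0.02,0],[0,0,0.025,0],[0,0,0.025,0]]]'; python3 -m handwheel '[[[0,0,0.01,0],[0,0,0.015,0],[0,0,0.015,0]]]'
```

```text
time_s: 58.0
eef_pos: [0.6409, -0.0665, 0.1061]
eef_rot: [0.0, 0.669, 0.744, 0.0]
wrist_force: [-0.1, -0.6, -1.5]
opening: 0.326
grasp_force: 60.5
time_s: 58.5
eef_pos: [0.6407, -0.0664, 0.101]
eef_rot: [-0.0, 0.669, 0.744, -0.0]
wrist_force: [-0.0, -0.1, -2.4]
opening: 0.323
grasp_force: 60.5
time_s: 58.88
eef_pos: [0.6411, -0.0665, 0.0997]
eef_rot: [0.0, 0.669, 0.744, 0.0]
wrist_force: [-4.2, 1.6, 6.7]
opening: 0.326
grasp_force: 61.5
```

```bash
python3 -m handwheel '[[[0,0,0.01,0],[0,0,0.02,0],[0,0,0.02,0]]]';python3 -m handwheel '[[[0,0,0.01,0],[0,0,0.02,0],[0,0,0.02,0]]]'
python3 - <<'E'
from h import *
T=T_tool(); c=shot("wrist"); heldlid(c,T)
E
```

```text
time_s: 59.25
eef_pos: [0.6412, -0.0665, 0.0995]
eef_rot: [0.001, 0.668, 0.744, -0.0]
wrist_force: [-16.1, 3.4, 29.6]
opening: 0.325
grasp_force: 63.8
time_s: 59.62
eef_pos: [0.6413, -0.0665, 0.0994]
eef_rot: [0.001, 0.668, 0.744, -0.0]
wrist_force: [-27.7, 5.2, 54.0]
opening: 0.327
grasp_force: 66.3
lid ((640.4283447265625, -64.54617309570312), 65.85427856445312) 0.08034530888316707
tilt [-7.39372763e-04  1.85142823e-05]
```

```bash
python3 -m handwheel '[[[0,0,-0.03,0],[0,0,-0.04,0],[0,0,-0.04,0]]]'; python3 -m handwheel '[[[0,0,0,0],[0,0,0,0],[0,0,0,0],[0,0,0,0],[0,0,-0.3,0],[0,0,-0.6,0],[0,0,-0.6,0]]]' 60
python3 - <<'E'
from h import *
c=shot("wrist","w10.png"); W=c["W"]; m=(cv2.inRange(c["hsv"],(100,120,30),(120,255,255))>0)&(W[...,2]>.07)&(W[...,2]<.095)
w=W[m]; print("lid",cv2.minEnclosingCircle((w[:,:2]*1000).astype(np.float32)),np.median(w[:,2]))
A=np.c_[w[:,:2],np.ones(len(w))]; print("tilt",np.linalg.lstsq(A,w[:,2],rcond=None)[0][:2])
for n in("scene","side"):
    c=shot(n,"f_"+n+".png"); W=c["W"]; m=((W[...,2]>.074)&(W[...,2]<.09)&(abs(W[...,0]-.455)<.07)&(abs(W[...,1]-.2)<.07)); print(cv2.minAreaRect((W[m][:,:2]*1000).astype(np.float32)))
E
```

```text
time_s: 60.05
eef_pos: [0.6418, -0.0667, 0.0996]
eef_rot: [0.001, 0.669, 0.744, 0.001]
wrist_force: [-2.3, 0.6, 10.4]
opening: 0.323
grasp_force: 61.8
time_s: 60.92
eef_pos: [0.6444, -0.0674, 0.2252]
eef_rot: [0.005, 0.669, 0.744, 0.003]
wrist_force: [1.2, -0.1, 0.4]
opening: 0.699
grasp_force: 0.0
lid ((641.0662841796875, -64.45161437988281), 65.59984588623047) 0.08036377080798057
tilt [-0.00052505  0.0002521 ]
((453.11236572265625, 198.282958984375), (17.96622085571289, 81.43738555908203), 5.647117614746094)
((452.5435485839844, 194.6398468017578), (15.748916625976562, 82.3974380493164), 6.432136535644531)
```

View pics/f_side.png

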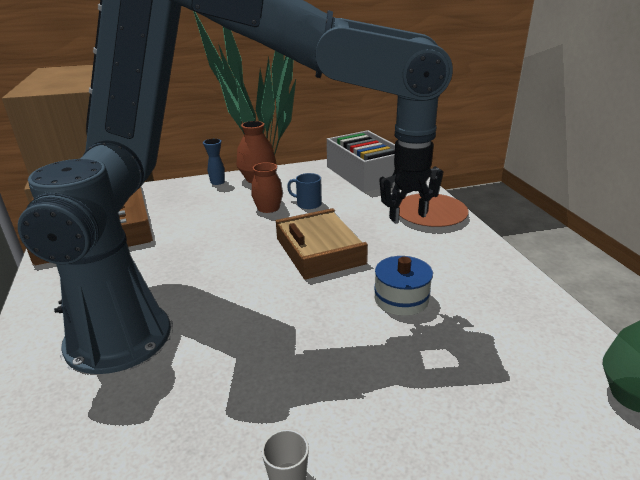

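The lid at (404,275) is level and centred with its flange top at 80 mm, which is fully seated. The box at (321,243) is shut and the table is clear of toys. I hand it in.

```bash
python3 -m handwheel '[[[0,0,0,0],[0,0,0,0],[0,0,0,0]]]'; python3 -c "
from bench import ctrl
print(ctrl.hand_in())"
```

```text
time_s: 61.45
eef_pos: [0.6405, -0.0664, 0.2173]
eef_rot: [-0.001, 0.669, 0.744, -0.0]
wrist_force: [-0.2, -1.2, -0.4]
opening: 0.702
grasp_force: 0.0
the job is handed in; nothing more can be done
None
```

I handed the job in at 61 s: all three cars are in the shut box, and both houses are in the tin with its lid measured level, centred and fully down; the hand-in call returned no verdict.

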